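Change over the finished bay of a two-bay UV curing box for trim parts

ROBOT

A 6-joint arm with a two-finger parallel gripper is mounted at the origin on the work surface. World frame = base frame: x ahead of the robot, y to its left, z up, the work surface at z = 0. Lengths are in m, angles in rad, forces in N, time in s.
With the tool pointing down it reaches from about 0.25 to 0.725 m from the base axis. Payload 4 kg.
Tool frame: the origin (TCP) lies at the very end of the fingers, on their centre line; the grasp point (between the pads) lies 19 mm behind it; z points along the fingers, y is the line along which they close (so a half turn about z gives the same grasp; the last joint's range is limited). The gripper opens to 85 mm and grips with 20 to 120 N. Pads are 22 mm wide; open, the fingers measure 114 mm over their backs; the gripper's body (76 mm by 85 mm) begins 54 mm behind the grasp point. The pads swing forward as they close: fully open they stand 13 mm farther back than shut.
Start: joints at [1.333, 0.241, 0.005, 1.335, 0, 1.571], TCP at [0.118, 0.486, 0.231] pointing down, gripper open.
Joint ranges: [-2.72, 2.72], [-1.05, 1.87], [-1.09, 1.28], [-1.99, 2.15], [-1.42, 1.44], [-3.14, 3.14]. Speed limits (rad/s): [2.79, 2.79, 3.14, 3.14, 3.14, 3.14].

INTERFACE

Orientations are given as a unit quaternion [x, y, z, w].
In Python, from workcell import monitor, viewer, job gives the robot as it stands.
- The arm moves only by the tool arm_command, never from a script. Its argument "increments" is a list of rows, each an object of numbers: "dx", "dy", "dz": the shift along the tool's x, y, z in cm; "wx", "wy", "wz": the turn, a rotation vector about the tool's x, y, z in rad; "grip": the finger opening in cm, from 0 to 8.54. In form: [{"dx": .., "dy": .., "dz": .., "wx": .., "wy": .., "wz": .., "grip": ..}, ...]. A call has 1 to 10 rows; each row is the pose to reach, as a shift and turn from the pose commanded when the call began, along the tool's axes at that moment; what a row does not reach only later rows make up. A row lasts 1/10 s, in which the tool goes at most 50 mm and 8.59 degrees, less where a joint would pass 70% of its speed; a pose out of reach is approached as far as the arm can. A call with a gripper value outside its range is refused whole. The fingers move at their own pace and stop on an object; the grip force is fixed at half the most. Time passes only in rows, so rows that repeat a pose let the fingers close. It gives the time, the measured TCP pose, the force, the opening and the grip force at its end, in the units of the state.
- monitor.get_obs(): the state, without advancing time (a new reading comes with each control period).
- viewer.camera(name): name is "side" or "top"; returns (picture, depth): 420x560x3 uint8, red, green, blue; 420x560 float32, m along the optical axis (not along the pixel's ray), 0 where there is no reading.
- viewer.get_calibration(name): a dict with "fovy" (degrees; the focal length in pixels is half the picture's height over the tangent of half this angle, whatever the lens; pixels are square), "cx", "cy" (the principal point, pixels), "view" (4x4, takes a point from world to camera coordinates). Camera axes: x right, y up, looking along -z (the intrinsics and any distortion apply to the point x, -y, -z); pixel columns grow to the right and rows downward; lengths in m; the calibration is good to about 2 mm. A picture is of the moment at which its call begins. get_calibration takes no time and is no camera call.
- job.job_done(): hands the job in; it is judged then, once.
The state is a dict: "clock": time; "joint_pos": joint angles; "joint_vel": joint speeds; "tau": joint torques, N m; "eef_pos": TCP position; "tool_rot": TCP orientation; "ft_force": force on the tool from outside, world axes, zero at the start; "ft_torque": the same for the moment, N m; "grip_width": finger opening in m; "grasp_force": force on a finger pad.
Only numpy, scipy, OpenCV 4.12 (cv2) and the standard library are available. Lean on these libraries where they do the work, as an engineer would, in place of code of your own. Each camera call takes 0.05 s, during which the arm holds its last target. There are 200 camera calls.

TASK

One bay of the UV curing box has finished (green lamp) and the other is still curing (red lamp): slide the finished bay's amber guard fully back, take out the white cured parts and lay them flat in the felt-lined tray, then lay all the lime-green parts waiting on the paper flat on the floor of that bay, lacquered face up as they lie now. Slide that guard fully shut again and only then press that bay's start button. Leave the red-lamp bay shut, do not press its button, and do not disturb the marker, tape measure and tape roll.

Things in the scene. Friction and masses are not known exactly. Their poses are not given: they have to be found in the camera images.
- curebox: Fixed white two-bay UV curing box, 396 mm wide (y), top z 95, tracks to 103 mm. Origin: underside, midway between the bay centres; x away from the robot, y left, z up. Bays: open-topped pockets 190 (x) x 178 (y) mm centred at x 0, y +97 (left) and -97 (right), floor z 50 mm, walls to 95. Grey control ledge in front, x -149 to -107, top z 80. Housing behind, x 95 to 317, top z 95.
- guard_left (a joint): Sliding amber guard over the left bay, opening in m: 0 shut (stop), 0.216 fully back over the rear housing (stop). Slides along the box's +x, about 2 N friction plus light damping (5 N s/m), stays where left. Plate 204 x 182 x 5 mm, top 100.5 mm above the bench.
- guard_left_handle (a point): Middle of the left guard's upright black grip bar, 111.5 mm above the bench. The bar stands on the guard's front edge and moves with it: 12 thick (x) x 90 long (y) mm, from 100.5 to 122.5 mm above the bench; 101 mm in front of the bay centre when shut, 115 mm behind it when fully open.
- start_left (a joint): Start button of the left bay, travel in m: 0 out, 0.006 fully pressed (5 N), springs back; counted as pressed beyond 0.004.
- start_left_top (a point): Top of the left start button when out: black, 26 mm across, in a steel collar on the ledge, 128 mm in front of its bay's centre and 45 mm to its right (-y); top 98 mm above the bench, collar top 92 mm.
- guard_right (a joint): Sliding amber guard over the right bay, opening in m: 0 shut (stop), 0.216 fully back over the rear housing (stop). Slides along the box's +x, about 2 N friction plus light damping (5 N s/m), stays where left. Plate 204 x 182 x 5 mm, top 100.5 mm above the bench.
- guard_right_handle (a point): Middle of the right guard's upright black grip bar, 111.5 mm above the bench. The bar stands on the guard's front edge and moves with it: 12 thick (x) x 90 long (y) mm, from 100.5 to 122.5 mm above the bench; 101 mm in front of the bay centre when shut, 115 mm behind it when fully open.
- start_right (a joint): Start button of the right bay, travel in m: 0 out, 0.006 fully pressed (5 N), springs back; counted as pressed beyond 0.004.
- start_right_top (a point): Top of the right start button when out: black, 26 mm across, in a steel collar on the ledge, 128 mm in front of its bay's centre and 45 mm to its right (-y); top 98 mm above the bench, collar top 92 mm.
- lamp_green: Lit green indicator dome, 26 mm across, 17 high, on the ledge in front of its bay (cycle finished: this is the bay to work on); left or right bay, varies. Origin: its foot, 80 mm above the bench; axes as the box's; its bay's centre lies 128 mm behind it (+x) and 45 mm to its right (-y), the bay floor 30 mm below. Does not change during the job.
- lamp_red: Lit red indicator dome, 26 mm across, 17 high, on the ledge in front of its bay (still curing: keep shut); left or right bay, varies. Origin: its foot, 80 mm above the bench; axes as the box's; its bay's centre lies 128 mm behind it (+x) and 45 mm to its right (-y), the bay floor 30 mm below. Does not change during the job.
- wait_bezel: Lime-green, freshly lacquered, waiting on the brown paper to the right of the box (may be absent): window-switch bezel: rectangular frame 40 (its x) x 76 (its y) x 14 mm high with two windows, rim 9 mm wide; grip it across its 40 mm width, 50 g. Origin: centre of its underside; z up out of the lacquered face.
- wait_cap: Lime-green, freshly lacquered, waiting on the brown paper to the right of the box (may be absent): door-pull cap: round-ended bar 32 (its x) x 80 (its y) x 16 mm high, dark strip on top; grip across its 32 mm width, 60 g. Origin: centre of its underside; z up out of the lacquered face.
- wait_ring: Lime-green, freshly lacquered, waiting on the brown paper to the right of the box (may be absent): round tweeter ring: outside 46, inside 32, 14 mm high; grip across its outside, 40 g. Origin: centre of its underside; z up out of the lacquered face.
- cured_bezel: Ivory-white, cured, at the start in the green-lamp bay (may be absent): window-switch bezel: rectangular frame 40 (its x) x 76 (its y) x 14 mm high with two windows, rim 9 mm wide; grip it across its 40 mm width, 50 g. Origin: centre of its underside; z up out of the lacquered face.
- cured_cap: Ivory-white, cured, at the start in the green-lamp bay (may be absent): door-pull cap: round-ended bar 32 (its x) x 80 (its y) x 16 mm high, dark strip on top; grip across its 32 mm width, 60 g. Origin: centre of its underside; z up out of the lacquered face.
- cured_ring: Ivory-white, cured, at the start in the green-lamp bay (may be absent): round tweeter ring: outside 46, inside 32, 14 mm high; grip across its outside, 40 g. Origin: centre of its underside; z up out of the lacquered face.
- curing_bezel: Dark grey, still curing under the red-lamp bay's guard, to be left alone: window-switch bezel: rectangular frame 40 (its x) x 76 (its y) x 14 mm high with two windows, rim 9 mm wide; grip it across its 40 mm width, 50 g. Origin: centre of its underside; z up out of the lacquered face.
- curing_ring: Dark grey, still curing under the red-lamp bay's guard, to be left alone: round tweeter ring: outside 46, inside 32, 14 mm high; grip across its outside, 40 g. Origin: centre of its underside; z up out of the lacquered face.
- tray: Grey open tray with blue felt, the tray for finished parts, fixed on the bench to the right: 250 (x) x 140 (y) mm outside, walls 5 mm thick and 22 mm high, inner floor 5 mm above the bench. Origin: centre of its underside.
- marker: Black and red felt marker lying on the paper to the left of the box, 130 mm long, 20 mm thick; bystander. Origin: below its middle.
- tape_measure: Yellow pocket tape measure, 65 x 35 x 47 mm, left of the box; bystander. Origin: centre of its underside.
- tape_roll: Black roll of tape lying flat, 100 mm across, 48 mm high; bystander. Origin: centre of its underside.
There are look-alikes about, which are no part of the job. Leave any pink or purple look-alike of the wait_cap alone. What is shaped like the wait_ring but purple is not meant.

How it is judged:
By the outcome, as a careful person would: the job done as asked, in the order asked, and still so for the second after the job is handed in, with the robot touching nothing.
Of cured_bezel, cured_cap, cured_ring only 2 to 3 are there at a start; the rules pass over those that are not, and their reading is None.
Of wait_bezel, wait_cap, wait_ring only 2 to 3 are there at a start; the rules pass over those that are not, and their reading is None.
At some moment in a run one of wait_bezel, wait_cap, wait_ring may be knocked a few centimetres aside while the robot is not near it.
Once in a run the grip may slacken for a moment while it holds something.
It also fails if it takes over 210 s, if anything falls off the work surface, if the arm or the gripper's body presses on something with over 40 N, if the wrist force passes 120 N, or if a joint passes its speed limit or range.

## Working session

There is one attempt and no reset: what is moved stays moved. The work goes in short steps, Python scripts to look and compute and a tool call to move; the robot and the scene stay as the last step left them, time stands still between calls to the robot, and variables do not carry over. Pictures are saved under pics/ and viewed, at most 14 in all, crops included, and the job is handed in when it is done.

Besides the shell and the picture viewer there is one more tool, called after ">>>" as name(argument=value, ...) on one line, values as JSON. arm_command: Moves the arm, as the interface text tells. Its arguments: {"type":"object","properties":{"increments":{"type":"array","items":{"type":"object","properties":{"dx":{"type":"number"},"dy":{"type":"number"},"dz":{"type":"number"},"wx":{"type":"number"},"wy":{"type":"number"},"wz":{"type":"number"},"grip":{"type":"number"}}}}},"required":["increments"]}

```bash
mkdir -p pics; ls
cat > h.py <<'E'
import numpy as np, cv2
from workcell import monitor, viewer, job
def cal(n):
    c=viewer.get_calibration(n); f=210/np.tan(np.radians(c['fovy'])/2); return c,f
def world(n,depth,us,vs):
    c,f=cal(n); us=np.asarray(us,float); vs=np.asarray(vs,float)
    d=depth[vs.astype(int),us.astype(int)]
    p=np.stack([(us-c['cx'])/f*d,-(vs-c['cy'])/f*d,-d,np.ones_like(d)])
    return (np.linalg.inv(c['view'])@p)[:3].T
def ray(n,u,v,z):
    c,f=cal(n); T=np.linalg.inv(c['view']); d=T[:3,:3]@np.array([(u-c['cx'])/f,-(v-c['cy'])/f,-1]); o=T[:3,3]
    return o+d*(z-o[2])/d[2]
def snap(n,name=None):
    im,d=viewer.camera(n)
    if name: cv2.imwrite(f'pics/{name}.png',im[:,:,::-1])
    return im,d
E
python3 - <<'E'
from h import *
for n in('top','side'):
    im,d=snap(n,n+'0'); np.savez(n+'0.npz',im=im,d=d); print(viewer.get_calibration(n))
print(monitor.get_obs())
E
```

```text
pics
{'fovy': 45.73143021543372, 'cx': 274.5057444501036, 'cy': 206.99140037954857, 'view': array([[ 5.02483163e-02, -9.98736410e-01,  8.30838904e-04,
        -1.93091816e-02],
       [ 9.73543991e-01,  4.91664721e-02,  2.23147386e-01,
        -5.34257845e-01],
       [-2.22906269e-01, -1.04039222e-02,  9.74784363e-01,
        -1.15221123e+00],
       [ 0.00000000e+00,  0.00000000e+00,  0.00000000e+00,
         1.00000000e+00]])}
{'fovy': 57.479595004481084, 'cx': 281.0925020288871, 'cy': 209.27767084480544, 'view': array([[ 0.95196143, -0.3062137 , -0.00161493, -0.49846234],
       [ 0.21016969,  0.64952478,  0.73071627, -0.20213691],
       [-0.2227064 , -0.69595311,  0.68267937, -0.8599276 ],
       [ 0.        ,  0.        ,  0.        ,  1.        ]])}
{'clock': 0.1, 'joint_pos': array([ 1.33301349e+00,  2.41367344e-01,  3.90146375e-03,  1.33523050e+00,
       -3.36687901e-05,  1.57084168e+00]), 'joint_vel': array([ 4.61820948e-04, -3.81527176e-05,  2.77135219e-03,  1.50886790e-03,
        4.44978949e-04,  1.85816386e-03]), 'tau': array([-2.76560431e-04, -3.73137045e+01,  2.53010076e+01,  1.08621755e-02,
       -6.28159728e-05, -2.81337535e-06]), 'eef_pos': array([0.1176528 , 0.48538699, 0.23050339]), 'tool_rot': array([ 1.18633971e-01,  9.92937600e-01, -9.45317698e-04, -9.59469547e-05]), 'ft_force': array([0.61255747, 0.40353396, 0.56959141]), 'ft_torque': array([ 0.01617292,  0.072309  , -0.01114832]), 'grasp_force': 0.0, 'grip_width': 0.08551566385878344}
```

View pics/top0.png

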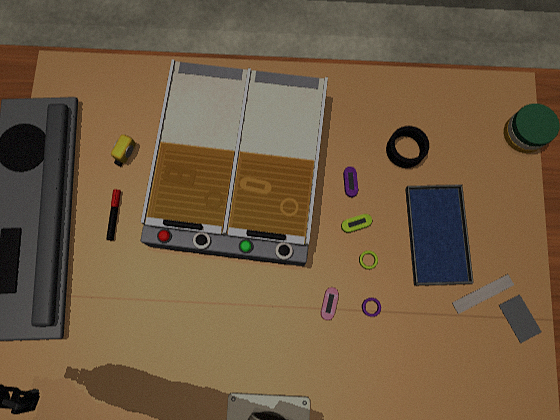

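View pics/side0.png

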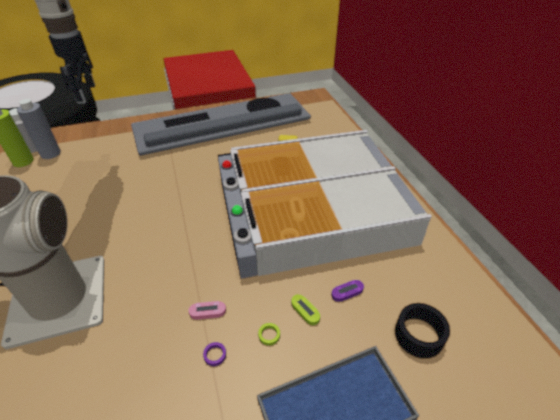

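Top view: the green lamp is at (246,246), so the right bay is finished. The red lamp is at (164,236). White parts under the guard: cap ~(255,184) and ring ~(289,207). Candidates on the paper:
- **Caps:** lime (356,223), purple (350,182), pink (330,303). Only the lime one is the wait_cap.
- **Rings:** lime (368,260), purple (371,307). Only the lime one is the wait_ring.

Next I'll measure these and confirm in one crop.

```bash
cat >> h.py <<'E'
R={'lime':((28,90,90),(48,255,255)),'green':((52,120,60),(75,255,255)),'red':((0,150,80),(8,255,255))}
def blobs(im,key,roi=None,amin=30):
    hsv=cv2.cvtColor(im,cv2.COLOR_RGB2HSV); m=cv2.inRange(hsv,*map(np.array,R[key]))
    if roi is not None:
        k=np.zeros_like(m); u0,v0,u1,v1=roi; k[v0:v1,u0:u1]=255; m&=k
    cs,_=cv2.findContours(m,cv2.RETR_EXTERNAL,cv2.CHAIN_APPROX_NONE)
    return m,[c for c in cs if cv2.contourArea(c)>amin]
def tri(u1,v1,u2,v2):
    A=np.zeros((3,3));b=np.zeros(3)
    for n,u,v in(('top',u1,v1),('side',u2,v2)):
        p=ray(n,u,v,0.);q=ray(n,u,v,.1);d=(q-p)/np.linalg.norm(q-p);P=np.eye(3)-np.outer(d,d);A+=P;b+=P@p
    x=np.linalg.solve(A,b); return x
E
python3 - <<'E'
from h import *
S={n:np.load(n+'0.npz') for n in('top','side')}
cen={}
for n in S:
    im,d=S[n]['im'],S[n]['d']
    for k in R:
        m,cs=blobs(im,k,None if n=='top' else (180,100,420,420))
        for c in cs:
            r=cv2.minAreaRect(c); u,v=r[0]; mm=np.zeros_like(m); cv2.drawContours(mm,[c],-1,255,-1); vs,us=np.nonzero(mm&m)
            w=world(n,d,us,vs); print(n,k,np.round(r[0],1),np.round(r[1],1),round(r[2]),'med',np.round(np.median(w,0),4),'z90',round(np.percentile(w[:,2],90),4))
# depth points
def pts(n,l):
    for u,v in l: print(n,(u,v),np.round(world(n,S[n]['d'],[u],[v])[0],4))
pts('top',[(201,239),(284,250),(182,224),(266,235),(173,62),(326,78),(308,262),(143,243),(248,70),(270,200),(270,120),(408,188),(462,187),(471,283),(417,284),(440,230),(400,300),(255,184),(289,207),(408,147)])
crop=S['top']['im'][140:320,140:400][:,:,::-1]; cv2.imwrite('pics/crop0.png',cv2.resize(crop,None,fx=3,fy=3,interpolation=cv2.INTER_CUBIC))
E
```

```text
top lime [368.5 259.5] [17. 17.] 90 med [ 0.4237 -0.2308  0.0144] z90 0.0179
top lime [356.4 222.3] [12.9 30.4] 73 med [ 0.5148 -0.1983  0.0165] z90 0.0197
top lime [121.2 147.8] [ 7.1 17.7] 45 med [0.6665 0.4048 0.0472] z90 0.0505
top green [245.3 245.3] [10.6  9.9] 45 med [0.4314 0.0707 0.0941] z90 0.0977
top red [162.7 235.2] [9.8 9.3] 68 med [0.4452 0.2638 0.0951] z90 0.0983
top red [114.7 197.5] [ 6.4 17.3] 8 med [0.55   0.4138 0.0191] z90 0.0222
side lime [268.5 334. ] [22. 21.] 90 med [ 0.4228 -0.2314  0.0133] z90 0.0154
side lime [305.5 309. ] [36.1 16.3] 45 med [ 0.513  -0.2034  0.0159] z90 0.0177
side green [236.8 209.9] [9.4 8.9] 27 med [0.4304 0.0657 0.0935] z90 0.097
side red [206.  103.5] [ 7. 52.] 90 med [ 0.4534  1.0995 -0.1405] z90 -0.1232
top (201, 239) [0.4404 0.1731 0.103 ]
top (284, 250) [ 0.4244 -0.0198  0.1035]
top (182, 224) [0.4695 0.2161 0.124 ]
top (266, 235) [0.4539 0.023  0.1229]
top (173, 62) [0.8851 0.2807 0.1036]
top (326, 78) [ 0.8608 -0.1045  0.1035]
top (308, 262) [ 0.4113 -0.082   0.0052]
top (143, 243) [4.388e-01 3.341e-01 3.000e-04]
top (248, 70) [0.873  0.0912 0.103 ]
top (270, 200) [0.5417 0.0187 0.1006]
top (270, 120) [0.7443 0.0293 0.098 ]
top (408, 188) [ 0.6087 -0.3267  0.0259]
top (462, 187) [ 0.6177 -0.4626  0.0275]
top (471, 283) [ 0.3801 -0.4863  0.0016]
top (417, 284) [ 0.369  -0.3468  0.0237]
top (440, 230) [ 0.5081 -0.4106  0.0086]
top (400, 300) [ 0.3301 -0.3121 -0.0036]
top (255, 184) [0.5796 0.0564 0.0984]
top (289, 207) [ 0.5268 -0.0269  0.1016]
top (408, 147) [ 0.727  -0.334   0.0024]
```

View pics/crop0.png

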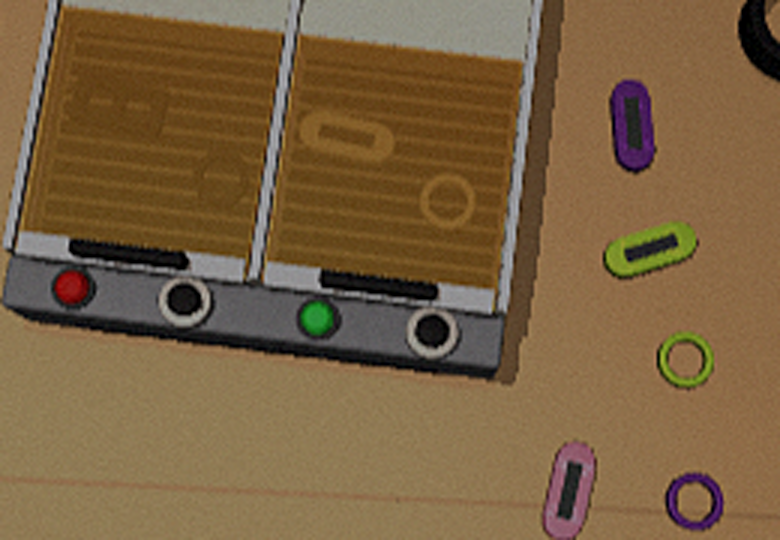

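The crop confirms it: lime cap at (356,222) and lime ring at (368,260). The green lamp belongs to the right bay. Now the precise box frame.

```bash
cat >> h.py <<'E'
from scipy.spatial.transform import Rotation as Ro
def go(x,y,z,yaw=None):
    """delta in tool axes (cm, rad) to TCP x,y,z, tool down, tool-y at yaw (mod pi)"""
    o=monitor.get_obs(); r=Ro.from_quat(o['tool_rot']); p=r.inv().apply(np.array([x,y,z])-o['eef_pos'])*100
    ty=r.apply([0,1,0]); cur=np.arctan2(ty[1],ty[0]); 
    if yaw is None: yaw=cur
    yaw=cur+(yaw-cur+np.pi/2)%np.pi-np.pi/2
    Y=np.array([np.cos(yaw),np.sin(yaw),0]);Z=np.array([0,0,-1.]);X=np.cross(Y,Z)
    w=(r.inv()*Ro.from_matrix(np.stack([X,Y,Z],1))).as_rotvec()
    print('d',np.round(p,2),'w',np.round(w,3),'q6',round(o['joint_pos'][5],2),'pos',np.round(o['eef_pos'],4),'t',round(o['clock'],1),'F',np.round(o['ft_force'],1),'g',round(o['grip_width'],4),round(o['grasp_force'],1))
E
python3 - <<'E'
from h import *
S={n:np.load(n+'0.npz') for n in('top','side')}
vs,us=np.mgrid[0:420,0:560]; us=us.ravel();vs=vs.ravel()
im,d=S['top']['im'],S['top']['d']
W=world('top',d,us,vs)
k=(W[:,2]>.088)&(W[:,2]<.13)&(us>130)&(us<340)&(vs<275)
m=np.zeros((420,560),np.uint8); m[vs[k],us[k]]=255; m=cv2.morphologyEx(m,cv2.MORPH_OPEN,np.ones((5,5)))
k=m[vs,us]>0
r=cv2.minAreaRect((W[k][:,:2]*1000).astype(np.float32)); print('boxrect',r)
# black handle masks, black button masks, both views
for n,roi in(('top',(225,215,320,275)),('top',(140,205,228,260)),('side',(215,150,275,260))):
    g=S[n]['im'].max(2); u0,v0,u1,v1=roi
    mm=np.zeros_like(g); mm[v0:v1,u0:u1]=(g[v0:v1,u0:u1]<38)*255
    nn,lab,st,ce=cv2.connectedComponentsWithStats(mm)
    for i in range(1,nn):
        if st[i,4]>25:
            y,x=np.nonzero(lab==i); w=world(n,S[n]['d'],x,y); print(n,ce[i].round(1),st[i],np.round(np.median(w,0),4))
# tray
k=(W[:,2]>.014)&(W[:,2]<.034)&(us>400)&(us<480)&(vs>175)&(vs<295)
print('tray',k.sum(),cv2.minAreaRect((W[k][:,:2]*1000).astype(np.float32)))
# triangulate
for nm,a in dict(green=(245.3,245.3,236.8,209.9),ring=(368.5,259.5,268.5,334),cap=(356.4,222.3,305.5,309)).items(): print(nm,np.round(tri(*a),4))
E
```

```text
boxrect ((651.2259521484375, 106.99481201171875), (397.11688232421875, 465.06134033203125), 85.6330337524414)
top [265.7 234.8] [247 230  39  10 210] [0.4546 0.0232 0.122 ]
top [283.7 249.8] [279 245  11  11  92] [ 0.4249 -0.0195  0.1024]
top [263.7 259.2] [225 253  81  13 287] [0.4089 0.0274 0.0315]
top [182.6 224.4] [163 220  40  10 208] [0.4691 0.2153 0.1218]
top [200.9 239.6] [196 235  11  10  92] [0.4392 0.1732 0.1022]
top [188.  249.7] [145 243  83  14 287] [0.4232 0.2115 0.0306]
side [251. 217.] [248 207   7  20  44] [4.519e-01 1.000e-04 1.227e-01]
side [242.4 233. ] [239 229   8   8  29] [ 0.4246 -0.0243  0.1023]
tray 851 ((498.6509704589844, -403.9816589355469), (251.4515838623047, 142.43182373046875), 4.762742042541504)
green [0.4324 0.0709 0.0874]
ring [ 0.4232 -0.2312  0.0105]
cap [ 0.5157 -0.1998  0.0112]
```

```bash
python3 -c "
from h import *
go(.4548,.0232,.19,-.0763)"
```

```text
d [-43.65 -36.97   4.12] w [-2.000e-03  1.000e-03  1.409e+00] q6 1.57 pos [0.1177 0.4854 0.2305] t 0.1 F [0.6 0.4 0.6] g 0.0855 0.0
```

>>> arm_command(increments=[{"dx": -22, "dy": -18.5, "dz": 0, "wz": 0.7, "grip": 4}, {"dx": -22, "dy": -18.5, "dz": 0, "wz": 0.7, "grip": 4}, {"dx": -22, "dy": -18.5, "dz": 0, "wz": 0.7, "grip": 4}, {"dx": -22, "dy": -18.5, "dz": 0, "wz": 0.7, "grip": 4}, {"dx": -22, "dy": -18.5, "dz": 0, "wz": 0.7, "grip": 4}, {"dx": -43.65, "dy": -37, "dz": 2, "wz": 1.409, "grip": 4}, {"dx": -43.65, "dy": -37, "dz": 2, "wz": 1.409, "grip": 4}, {"dx": -43.65, "dy": -37, "dz": 2, "wz": 1.409, "grip": 4}, {"dx": -43.65, "dy": -37, "dz": 2, "wz": 1.409, "grip": 4}, {"dx": -43.65, "dy": -37, "dz": 2, "wz": 1.409, "grip": 4}])

```text
validation failed for argument at $.in...
```

>>> arm_command(increments=[{"grip": 4}, {"grip": 4}, {"grip": 4}])

```text
validation failed for argument at $.in...
```

```bash
python3 -c "
from h import *
go(.4548,.0232,.105,-.0763)"
```

```text
d [-43.65 -36.95  12.62] w [-2.000e-03  1.000e-03  1.409e+00] q6 1.57 pos [0.1177 0.4854 0.2305] t 0.1 F [0.6 0.4 0.6] g 0.0855 0.0
```

>>> arm_command(increments=[{"dx": -22, "dy": -18.5, "dz": 0, "wx": 0, "wy": 0, "wz": 0.7, "grip": 4}, {"dx": -22, "dy": -18.5, "dz": 0, "wx": 0, "wy": 0, "wz": 0.7, "grip": 4}, {"dx": -22, "dy": -18.5, "dz": 0, "wx": 0, "wy": 0, "wz": 0.7, "grip": 4}, {"dx": -22, "dy": -18.5, "dz": 0, "wx": 0, "wy": 0, "wz": 0.7, "grip": 4}, {"dx": -22, "dy": -18.5, "dz": 0, "wx": 0, "wy": 0, "wz": 0.7, "grip": 4}, {"dx": -43.65, "dy": -37, "dz": 2, "wx": 0, "wy": 0, "wz": 1.409, "grip": 4}, {"dx": -43.65, "dy": -37, "dz": 2, "wx": 0, "wy": 0, "wz": 1.409, "grip": 4}, {"dx": -43.65, "dy": -37, "dz": 2, "wx": 0, "wy": 0, "wz": 1.409, "grip": 4}, {"dx": -43.65, "dy": -37, "dz": 2, "wx": 0, "wy": 0, "wz": 1.409, "grip": 4}, {"dx": -43.65, "dy": -37, "dz": 2, "wx": 0, "wy": 0, "wz": 1.409, "grip": 4}])

```text
clock: 1.1
eef_pos: [0.4128, 0.0804, 0.2156]
tool_rot: [0.735, 0.678, 0.0, -0.0]
ft_force: [0.8, 1.1, 1.1]
grip_width: 0.0398
grasp_force: 0.0
```

```bash
python3 -c "
from h import *
go(.4548,.0232,.16,-.0763)"
```

```text
d [-5.36  4.65  5.56] w [-0.    -0.    -0.005] q6 1.84 pos [0.4128 0.0804 0.2156] t 1.1 F [0.8 1.1 1.1] g 0.0398 0.0
```

>>> arm_command(increments=[{"dx": -5.36, "dy": 4.65, "dz": 2, "wx": 0, "wy": 0, "wz": -0.005, "grip": 4}, {"dx": -5.36, "dy": 4.65, "dz": 5.5, "wx": 0, "wy": 0, "wz": -0.005, "grip": 4}, {"dx": -5.36, "dy": 4.65, "dz": 5.5, "wx": 0, "wy": 0, "wz": -0.005, "grip": 4}, {"dx": -5.36, "dy": 4.65, "dz": 5.5, "wx": 0, "wy": 0, "wz": -0.005, "grip": 4}, {"dx": -5.36, "dy": 4.65, "dz": 5.5, "wx": 0, "wy": 0, "wz": -0.005, "grip": 4}])

```text
clock: 1.6
eef_pos: [0.4546, 0.0261, 0.1617]
tool_rot: [0.731, 0.682, 0.0, 0.0]
ft_force: [0.0, -0.1, -0.1]
grip_width: 0.0401
grasp_force: 0.0
```

```bash
python3 -c "
from h import *
go(.4548,.0232,.106,-.0763)"
```

```text
d [-0.29  0.04  5.57] w [ 0.001 -0.     0.006] q6 1.7 pos [0.4546 0.0261 0.1617] t 1.6 F [ 0.  -0.1 -0.1] g 0.0401 0.0
```

>>> arm_command(increments=[{"dx": 0, "dy": 0, "dz": 2.5, "wx": 0, "wy": 0, "wz": 0, "grip": 4}, {"dx": 0, "dy": 0, "dz": 4.5, "wx": 0, "wy": 0, "wz": 0, "grip": 4}, {"dx": 0, "dy": 0, "dz": 5.5, "wx": 0, "wy": 0, "wz": 0, "grip": 4}, {"dx": 0, "dy": 0, "dz": 5.5, "wx": 0, "wy": 0, "wz": 0, "grip": 4}, {"dx": 0, "dy": 0, "dz": 5.5, "wx": 0, "wy": 0, "wz": 0, "grip": 0.8}, {"dx": 0, "dy": 0, "dz": 5.5, "wx": 0, "wy": 0, "wz": 0, "grip": 0.8}, {"dx": 0, "dy": 0, "dz": 5.5, "wx": 0, "wy": 0, "wz": 0, "grip": 0.8}, {"dx": 0, "dy": 0, "dz": 5.5, "wx": 0, "wy": 0, "wz": 0, "grip": 0.8}, {"dx": 0, "dy": 0, "dz": 5.5, "wx": 0, "wy": 0, "wz": 0, "grip": 0.8}])

```text
clock: 2.5
eef_pos: [0.4563, 0.0257, 0.1074]
tool_rot: [0.732, 0.682, 0.002, 0.001]
ft_force: [1.6, 0.2, 6.5]
grip_width: 0.0104
grasp_force: 61.0
```

```bash
python3 -c "
from h import *
go(.4548+.215*.9971,.0232-.215*.0762,.106,-.0763)"
```

```text
d [-0.37 21.36  0.23] w [ 0.004 -0.001  0.005] q6 1.7 pos [0.4563 0.0257 0.1074] t 2.5 F [1.6 0.2 6.5] g 0.0104 61.0
```

>>> arm_command(increments=[{"dx": 0, "dy": 2, "dz": 0, "wx": 0, "wy": 0, "wz": 0, "grip": 0.8}, {"dx": 0, "dy": 4.5, "dz": 0, "wx": 0, "wy": 0, "wz": 0, "grip": 0.8}, {"dx": 0, "dy": 7, "dz": 0, "wx": 0, "wy": 0, "wz": 0, "grip": 0.8}, {"dx": 0, "dy": 9.5, "dz": 0, "wx": 0, "wy": 0, "wz": 0, "grip": 0.8}, {"dx": 0, "dy": 12, "dz": 0, "wx": 0, "wy": 0, "wz": 0, "grip": 0.8}, {"dx": 0, "dy": 14.5, "dz": 0, "wx": 0, "wy": 0, "wz": 0, "grip": 0.8}, {"dx": -0.1, "dy": 17, "dz": 0, "wx": 0, "wy": 0, "wz": 0, "grip": 0.8}, {"dx": -0.1, "dy": 19.5, "dz": 0, "wx": 0, "wy": 0, "wz": 0, "grip": 0.8}, {"dx": -0.1, "dy": 21, "dz": 0, "wx": 0, "wy": 0, "wz": 0, "grip": 0.8}, {"dx": -0.1, "dy": 21.6, "dz": 0, "wx": 0, "wy": 0, "wz": 0, "grip": 0.8}])

```text
clock: 3.5
eef_pos: [0.6715, 0.0091, 0.1075]
tool_rot: [0.732, 0.681, 0.001, 0.001]
ft_force: [-2.5, 0.6, 8.5]
grip_width: 0.0101
grasp_force: 61.4
```

>>> arm_command(increments=[{"dx": 0, "dy": 0, "dz": 0, "wx": 0, "wy": 0, "wz": 0, "grip": 0.8}, {"dx": 0, "dy": 0.2, "dz": 0, "wx": 0, "wy": 0, "wz": 0, "grip": 0.8}, {"dx": 0, "dy": 0.2, "dz": 0, "wx": 0, "wy": 0, "wz": 0, "grip": 0.8}])

```text
clock: 3.8
eef_pos: [0.6715, 0.0091, 0.1075]
tool_rot: [0.732, 0.681, 0.0, -0.0]
ft_force: [-3.9, 1.3, 7.7]
grip_width: 0.0105
grasp_force: 61.3
```

```bash
python3 -c "
from h import *
go(.4548+.215*.9971,.0232-.215*.0762,.106,-.0763)"
```

```text
d [-0.24 -0.22  0.15] w [-0.    -0.     0.005] q6 1.66 pos [0.6715 0.0091 0.1075] t 3.8 F [-3.9  1.3  7.7] g 0.0105 61.3
```

>>> arm_command(increments=[{"dx": 0, "dy": 0.3, "dz": 0, "wx": 0, "wy": 0, "wz": 0, "grip": 0.8}, {"dx": 0, "dy": 0.3, "dz": 0, "wx": 0, "wy": 0, "wz": 0, "grip": 0.8}, {"dx": 0, "dy": 0.3, "dz": 0, "wx": 0, "wy": 0, "wz": 0, "grip": 0.8}])

```text
clock: 4.1
eef_pos: [0.6715, 0.0091, 0.1074]
tool_rot: [0.732, 0.682, -0.002, -0.002]
ft_force: [-10.7, 0.6, 11.7]
grip_width: 0.01
grasp_force: 61.9
```

>>> arm_command(increments=[{"dx": 0, "dy": -0.3, "dz": 0, "wx": 0, "wy": 0, "wz": 0, "grip": 4}, {"dx": 0, "dy": -0.3, "dz": 0, "wx": 0, "wy": 0, "wz": 0, "grip": 4}, {"dx": 0, "dy": -0.3, "dz": 0, "wx": 0, "wy": 0, "wz": 0, "grip": 4}, {"dx": 0, "dy": -0.3, "dz": 0, "wx": 0, "wy": 0, "wz": 0, "grip": 4}, {"dx": 0, "dy": 0, "dz": -3, "wx": 0, "wy": 0, "wz": 0, "grip": 4}, {"dx": 0, "dy": 0, "dz": -7, "wx": 0, "wy": 0, "wz": 0, "grip": 4}, {"dx": 0, "dy": 0, "dz": -11, "wx": 0, "wy": 0, "wz": 0, "grip": 4}, {"dx": -14, "dy": -14, "dz": -11, "wx": 0, "wy": 0, "wz": 0, "grip": 6}, {"dx": 14, "dy": -14, "dz": -11, "wx": 0, "wy": 0, "wz": 0, "grip": 6}, {"dx": 14, "dy": -14, "dz": -11, "wx": 0, "wy": 0, "wz": 0, "grip": 6}])

```text
clock: 5.1
eef_pos: [0.5922, 0.0622, 0.2161]
tool_rot: [0.735, 0.679, 0.001, 0.0]
ft_force: [0.7, 0.6, 0.3]
grip_width: 0.0598
grasp_force: 0.0
```

>>> arm_command(increments=[{"dx": 13, "dy": -6, "dz": 0, "wx": 0, "wy": 0, "wz": 0, "grip": 6}, {"dx": 13, "dy": -6, "dz": 0, "wx": 0, "wy": 0, "wz": 0, "grip": 6}, {"dx": 13, "dy": -6, "dz": 0, "wx": 0, "wy": 0, "wz": 0, "grip": 6}, {"dx": 13, "dy": -6, "dz": 0, "wx": 0, "wy": 0, "wz": 0, "grip": 6}])

```text
clock: 5.5
eef_pos: [0.5395, 0.2041, 0.2158]
tool_rot: [0.729, 0.684, 0.0, -0.001]
ft_force: [1.2, -0.9, -0.2]
grip_width: 0.0598
grasp_force: 0.0
```

Run:
```python
from h import *
for n in('top','side'):
    im,d=snap(n,n+'1'); np.savez(n+'1.npz',im=im,d=d)
a=cv2.imread('pics/top1.png')[60:300,120:500]; cv2.imwrite('pics/c1.png',cv2.resize(a,None,fx=2,fy=2))
go(.5,0,.25)
```

```text
d [-20.25  -2.74  -3.42] w [ 0.     0.001 -0.   ] q6 1.99 pos [0.5412 0.2002 0.2157] t 5.6 F [0.4 0.4 0.2] g 0.0601 0.0
```

View pics/c1.png

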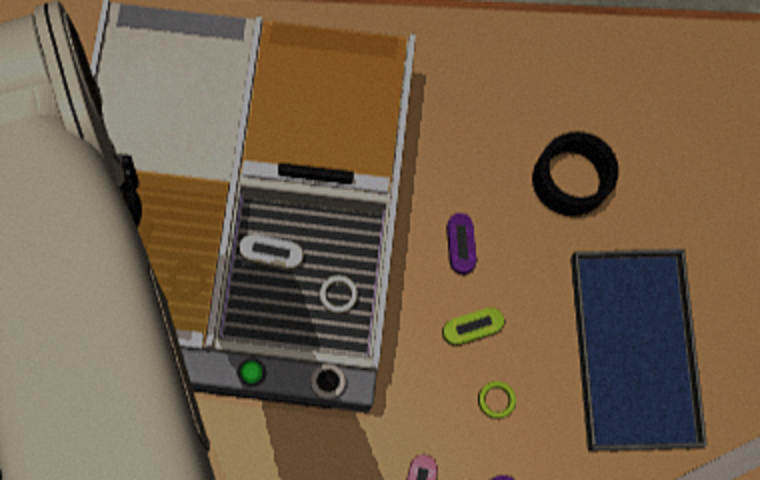

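The guard is fully back at its stop. White cap at full-picture (255,185) and white ring at (289,206); no bezel. Measuring both, with the side view for heights.

```bash
cat >> h.py <<'E'
C=np.array([.5552,.0153]); ex=np.array([.9971,-.0762]); ey=np.array([.0762,.9971])
def part(n,c,m,d,ztop):
    h=cv2.convexHull(c)[:,0].astype(float); P=np.array([ray(n,u,v,ztop)[:2] for u,v in h])
    # resample hull area for centroid & axis
    mm=np.zeros_like(m); cv2.drawContours(mm,[cv2.convexHull(c)],-1,255,-1); vs,us=np.nonzero(mm)
    Q=np.array([ray(n,u,v,ztop)[:2] for u,v in zip(us,vs)]); ce=Q.mean(0); w,V=np.linalg.eigh(np.cov((Q-ce).T)); a=V[:,1]
    vs,us=np.nonzero(mm&m); z=np.median(world(n,d,us,vs)[:,2])
    s=(Q-ce)@V
    print(n,'c',np.round(ce,4),'bay',np.round([(ce-C)@ex,(ce-C)@ey],4),'len',round(np.ptp(s[:,1]),4),'wid',round(np.ptp(s[:,0]),4),'axis',round(np.arctan2(a[1],a[0])%np.pi,3),'zdepth',round(z,4),'px',np.round([us.mean(),vs.mean()],1)); return us.mean(),vs.mean()
def white(im,box,n):
    """bright low-saturation mask inside right bay floor quad"""
    hsv=cv2.cvtColor(im,cv2.COLOR_RGB2HSV); m=((hsv[...,2]>box)&(hsv[...,1]<60)).astype(np.uint8)*255
    c,f=cal(n); q=[]
    for a,b in((-.09,-.084),(-.09,.084),(.09,.084),(.09,-.084)):
        p=np.append(C+a*ex+b*ey,[.06,1]); k=c['view']@p; q.append([c['cx']+f*k[0]/-k[2],c['cy']-f*k[1]/-k[2]])
    k=np.zeros_like(m); cv2.fillPoly(k,[np.array(q).astype(int)],255); return m&k
E
python3 - <<'E'
from h import *
for n in('top','side'):
    S=np.load(n+'1.npz'); im,d=S['im'],S['d']; m=white(im,135,n); m=cv2.morphologyEx(m,cv2.MORPH_CLOSE,np.ones((2,2)))
    cs,_=cv2.findContours(m,cv2.RETR_EXTERNAL,cv2.CHAIN_APPROX_NONE)
    for c in cs:
        if cv2.contourArea(c)>60: part(n,c,m,d,.065)
    cv2.imwrite('pics/m_%s.png'%n,m)
E
```

```text
top c [ 0.5354 -0.0296] bay [-0.0163 -0.0463] len 0.0449 wid 0.0408 axis 1.689 zdepth 0.0629 px [289.6 206.8]
top c [0.5852 0.0555] bay [0.0269 0.0424] len 0.0763 wid 0.034 axis 1.392 zdepth 0.0665 px [255.7 185.3]Traceback (most recent call last):
  File "<stdin>", line 6, in <module>
  File "h.py", line 44, in part
    Q=np.array([ray(n,u,v,ztop)[:2] for u,v in zip(us,vs)]); ce=Q.mean(0); w,V=np.linalg.eigh(np.cov((Q-ce).T)); a=V[:,1]
                ~~~^^^^^^^^^^^^
  File "h.py", line 11, in ray
    c,f=cal(n); T=np.linalg.inv(c['view']); d=T[:3,:3]@np.array([(u-c['cx'])/f,-(v-c['cy'])/f,-1]); o=T[:3,3]
        ~~~^^^
  File "h.py", line 4, in cal
    c=viewer.get_calibration(n); f=210/np.tan(np.radians(c['fovy'])/2); return c,f
ValueError: time passes only in moves, steps and waits
```

```bash
python3 - <<'E'
s=open('h.py').read()
s=s.replace("def cal(n):\n    c=viewer","import functools\n@functools.lru_cache\ndef cal(n):\n    c=viewer"); open('h.py','w').write(s)
E
python3 - <<'E'
from h import *
px={}
for n in('top','side'):
    S=np.load(n+'1.npz'); im,d=S['im'],S['d']; m=white(im,135,n); m=cv2.morphologyEx(m,cv2.MORPH_CLOSE,np.ones((2,2)))
    cs,_=cv2.findContours(m,cv2.RETR_EXTERNAL,cv2.CHAIN_APPROX_NONE)
    px[n]=[part(n,c,m,d,.065) for c in cs if cv2.contourArea(c)>60]
for a in px['top']:
    for b in px['side']: print(np.round(tri(*a,*b),4))
E
```

```text
top c [ 0.5354 -0.0296] bay [-0.0163 -0.0463] len 0.0449 wid 0.0408 axis 1.689 zdepth 0.0629 px [289.6 206.8]
top c [0.5852 0.0555] bay [0.0269 0.0424] len 0.0763 wid 0.034 axis 1.392 zdepth 0.0665 px [255.7 185.3]
side c [0.5569 0.0021] bay [ 0.0027 -0.013 ] len 0.2048 wid 0.1635 axis 0.277 zdepth 0.066 px [297.9 227.1]
[ 0.5435 -0.0302  0.0851]
[ 0.5988  0.0609 -0.0127]
```

Run:
```python
from h import *
px={}
for n,ths in(('top',(110,150)),('side',(150,165,180))):
  for th in ths:
    S=np.load(n+'1.npz'); im,d=S['im'],S['d']; m=white(im,th,n); m=cv2.morphologyEx(m,cv2.MORPH_OPEN,np.ones((2,2)))
    cs,_=cv2.findContours(m,cv2.RETR_EXTERNAL,cv2.CHAIN_APPROX_NONE); print(th)
    px[n]=[part(n,c,m,d,.065) for c in cs if cv2.contourArea(c)>60]
a=cv2.imread('pics/side1.png')[140:290,210:410]; cv2.imwrite('pics/c2.png',cv2.resize(a,None,fx=4,fy=4))
```

```text
110
top c [ 0.5329 -0.027 ] bay [-0.019  -0.0439] len 0.0568 wid 0.0452 axis 2.269 zdepth 0.0623 px [288.8 207.9]
top c [0.5865 0.0566] bay [0.028  0.0435] len 0.0777 wid 0.0388 axis 1.363 zdepth 0.0663 px [255.4 184.9]
150
top c [0.5857 0.0437] bay [0.0282 0.0307] len 0.0653 wid 0.026 axis 1.157 zdepth 0.0663 px [262.6 185.5]
150
side c [ 0.5442 -0.0383] bay [-0.0069 -0.0543] len 0.1796 wid 0.0523 axis 3.036 zdepth 0.1015 px [295.1 237.9]
side c [0.5875 0.0529] bay [0.0294 0.04  ] len 0.0808 wid 0.0371 axis 1.384 zdepth 0.0662 px [298.7 208.3]
165
side c [ 0.5448 -0.0384] bay [-0.0062 -0.0543] len 0.1765 wid 0.0467 axis 3.042 zdepth 0.1022 px [294.3 238. ]
side c [0.5879 0.0543] bay [0.0296 0.0414] len 0.0772 wid 0.0353 axis 1.384 zdepth 0.0663 px [298.7 207.8]
180
side c [ 0.5447 -0.0385] bay [-0.0063 -0.0544] len 0.1765 wid 0.0454 axis 3.045 zdepth 0.1024 px [295.1 238. ]
side c [0.5878 0.055 ] bay [0.0295 0.042 ] len 0.0738 wid 0.0328 axis 1.397 zdepth 0.0665 px [298.7 207.5]
```

View pics/c2.png

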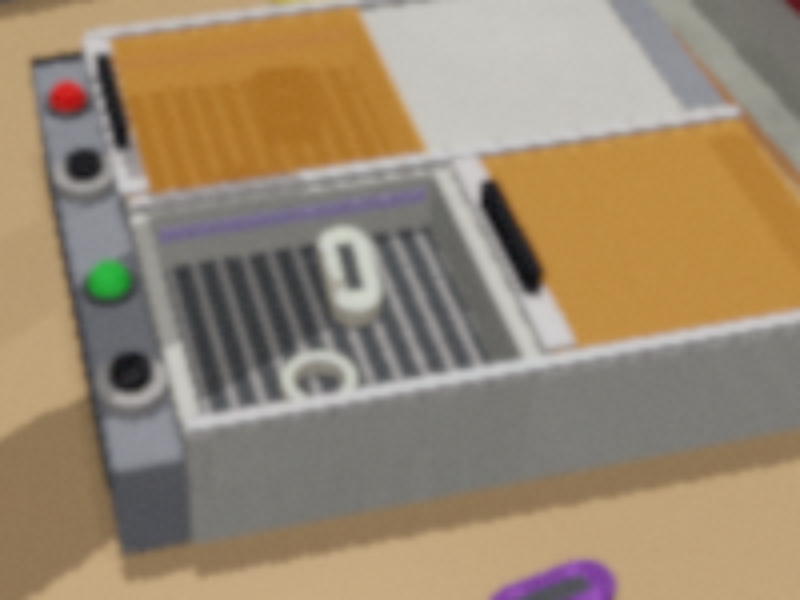

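Cap: both views give (0.586, 0.0555), top at z≈0.066, long axis 1.385. Ring: about (0.534, -0.028), so the floor at 50 mm checks out. Cap first.

```bash
python3 -c "
from h import *
print(ray('side',289.5,234.5,.064))
go(.5862,.0555,.16,1.385-np.pi/2)"
```

```text
[ 0.53611027 -0.02722059  0.064     ]
d [-14.12   5.48   5.58] w [0.    0.001 0.117] q6 1.99 pos [0.5412 0.2002 0.2157] t 5.6 F [0.4 0.4 0.2] g 0.0601 0.0
```

>>> arm_command(increments=[{"dx": -14.1, "dy": 5.5, "dz": 0, "wx": 0, "wy": 0, "wz": 0.117, "grip": 6}, {"dx": -14.1, "dy": 5.5, "dz": 0, "wx": 0, "wy": 0, "wz": 0.117, "grip": 6}, {"dx": -14.1, "dy": 5.5, "dz": 0, "wx": 0, "wy": 0, "wz": 0.117, "grip": 6}, {"dx": -14.1, "dy": 5.5, "dz": 3, "wx": 0, "wy": 0, "wz": 0.117, "grip": 6}, {"dx": -14.1, "dy": 5.5, "dz": 6, "wx": 0, "wy": 0, "wz": 0.117, "grip": 6}, {"dx": -14.1, "dy": 5.5, "dz": 6, "wx": 0, "wy": 0, "wz": 0.117, "grip": 6}, {"dx": -14.1, "dy": 5.5, "dz": 6, "wx": 0, "wy": 0, "wz": 0.117, "grip": 6}])

```text
clock: 6.3
eef_pos: [0.5862, 0.0533, 0.1557]
tool_rot: [0.771, 0.637, -0.001, -0.0]
ft_force: [-0.6, -0.8, 1.0]
grip_width: 0.0605
grasp_force: 0.0
```

```bash
python3 -c "
from h import *
go(.5862,.0555,.052,1.385-np.pi/2)"
```

```text
d [ 0.22 -0.02 10.36] w [-0.001  0.001 -0.004] q6 1.85 pos [0.5862 0.0533 0.1557] t 6.3 F [-0.6 -0.8  1. ] g 0.0605 0.0
```

>>> arm_command(increments=[{"dx": 0.15, "dy": 0, "dz": 4, "wx": 0, "wy": 0, "wz": 0, "grip": 6}, {"dx": 0.15, "dy": 0, "dz": 7.5, "wx": 0, "wy": 0, "wz": 0, "grip": 6}, {"dx": 0.15, "dy": 0, "dz": 9, "wx": 0, "wy": 0, "wz": 0, "grip": 6}, {"dx": 0.15, "dy": 0, "dz": 10, "wx": 0, "wy": 0, "wz": 0, "grip": 6}, {"dx": 0.15, "dy": 0, "dz": 10.3, "wx": 0, "wy": 0, "wz": 0, "grip": 6}, {"dx": 0.15, "dy": 0, "dz": 10.3, "wx": 0, "wy": 0, "wz": 0, "grip": 2.5}, {"dx": 0.15, "dy": 0, "dz": 10.3, "wx": 0, "wy": 0, "wz": 0, "grip": 2.5}, {"dx": 0.15, "dy": 0, "dz": 10.3, "wx": 0, "wy": 0, "wz": 0, "grip": 2.5}, {"dx": 0.15, "dy": 0, "dz": 10.3, "wx": 0, "wy": 0, "wz": 0, "grip": 2.5}, {"dx": 0.15, "dy": 0, "dz": 10.3, "wx": 0, "wy": 0, "wz": 0, "grip": 2.5}])

```text
clock: 7.3
eef_pos: [0.5881, 0.0563, 0.0548]
tool_rot: [0.77, 0.638, 0.002, 0.001]
ft_force: [-0.1, 0.2, 6.6]
grip_width: 0.0301
grasp_force: 61.4
```

>>> arm_command(increments=[{"dx": 0, "dy": 0, "dz": -3, "wx": 0, "wy": 0, "wz": 0, "grip": 2.5}, {"dx": 0, "dy": 0, "dz": -7, "wx": 0, "wy": 0, "wz": 0, "grip": 2.5}, {"dx": 0, "dy": 0, "dz": -11, "wx": 0, "wy": 0, "wz": 0, "grip": 2.5}, {"dx": 0, "dy": 0, "dz": -13, "wx": 0, "wy": 0, "wz": 0, "grip": 2.5}])

```text
clock: 7.7
eef_pos: [0.5883, 0.0562, 0.1872]
tool_rot: [0.77, 0.638, 0.003, 0.002]
ft_force: [1.1, 0.4, -0.9]
grip_width: 0.0304
grasp_force: 60.7
```

```bash
python3 -c "
from h import *
T=np.array([.4987,-.4040]);a=np.radians(4.76);print('tray ax',a)
tx=np.array([np.cos(a),np.sin(a)]);
for s in(.0,-.07): print(T+s*tx)
p=T+.0*tx
go(p[0],p[1],.16,a)"
```

```text
tray ax 0.08307767239493008
[ 0.4987 -0.404 ]
[ 0.42894143 -0.40980875]
d [-46.89  -0.21   2.64] w [ 0.006 -0.001 -0.271] q6 1.85 pos [0.5883 0.0562 0.1872] t 7.7 F [ 1.1  0.4 -0.9] g 0.0304 60.7
```

>>> arm_command(increments=[{"dx": -46.7, "dy": 1.8, "dz": 0, "wx": 0, "wy": 0, "wz": -0.271, "grip": 2.5}, {"dx": -46.7, "dy": 1.8, "dz": 0, "wx": 0, "wy": 0, "wz": -0.271, "grip": 2.5}, {"dx": -46.7, "dy": 1.8, "dz": 0, "wx": 0, "wy": 0, "wz": -0.271, "grip": 2.5}, {"dx": -46.7, "dy": 1.8, "dz": 0, "wx": 0, "wy": 0, "wz": -0.271, "grip": 2.5}, {"dx": -46.7, "dy": 1.8, "dz": 0, "wx": 0, "wy": 0, "wz": -0.271, "grip": 2.5}, {"dx": -46.7, "dy": 1.8, "dz": 0, "wx": 0, "wy": 0, "wz": -0.271, "grip": 2.5}, {"dx": -46.7, "dy": 1.8, "dz": 0, "wx": 0, "wy": 0, "wz": -0.271, "grip": 2.5}, {"dx": -46.7, "dy": 1.8, "dz": 0, "wx": 0, "wy": 0, "wz": -0.271, "grip": 2.5}, {"dx": -46.7, "dy": 1.8, "dz": 0, "wx": 0, "wy": 0, "wz": -0.271, "grip": 2.5}, {"dx": -46.7, "dy": 1.8, "dz": 0, "wx": 0, "wy": 0, "wz": -0.271, "grip": 2.5}])

```text
clock: 8.7
eef_pos: [0.5152, -0.4107, 0.1825]
tool_rot: [0.679, 0.734, -0.001, 0.0]
ft_force: [1.0, -0.2, -0.8]
grip_width: 0.0299
grasp_force: 60.6
```

>>> arm_command(increments=[{"dx": 0, "dy": 0, "dz": 0, "wx": 0, "wy": 0, "wz": 0, "grip": 2.5}, {"dx": 0, "dy": 0, "dz": 0, "wx": 0, "wy": 0, "wz": 0, "grip": 2.5}])

```text
clock: 8.9
eef_pos: [0.5165, -0.4061, 0.1824]
tool_rot: [0.678, 0.735, 0.0, -0.001]
ft_force: [0.8, 0.3, -1.3]
grip_width: 0.03
grasp_force: 60.6
```

```bash
python3 -c "
from h import *
go(.5186,-.4023,.012,.083)"
```

```text
d [ 0.35  0.24 17.04] w [-0.    -0.001 -0.001] q6 0.82 pos [ 0.5165 -0.4061  0.1824] t 8.9 F [ 0.8  0.3 -1.3] g 0.03 60.6
```

>>> arm_command(increments=[{"dx": 0.35, "dy": 0.24, "dz": 5, "wx": 0, "wy": 0, "wz": 0, "grip": 2.5}, {"dx": 0.35, "dy": 0.24, "dz": 10, "wx": 0, "wy": 0, "wz": 0, "grip": 2.5}, {"dx": 0.35, "dy": 0.24, "dz": 14, "wx": 0, "wy": 0, "wz": 0, "grip": 2.5}, {"dx": 0.35, "dy": 0.24, "dz": 16, "wx": 0, "wy": 0, "wz": 0, "grip": 2.5}, {"dx": 0.35, "dy": 0.24, "dz": 16.8, "wx": 0, "wy": 0, "wz": 0, "grip": 2.5}, {"dx": 0.35, "dy": 0.24, "dz": 17.1, "wx": 0, "wy": 0, "wz": 0, "grip": 2.5}, {"dx": 0.35, "dy": 0.24, "dz": 17.1, "wx": 0, "wy": 0, "wz": 0, "grip": 2.5}])

```text
clock: 9.6
eef_pos: [0.5202, -0.4022, 0.0132]
tool_rot: [0.677, 0.736, 0.0, 0.001]
ft_force: [0.1, -0.2, -0.8]
grip_width: 0.0304
grasp_force: 60.6
```

>>> arm_command(increments=[{"dx": 0, "dy": 0, "dz": 0.15, "wx": 0, "wy": 0, "wz": 0, "grip": 2.5}, {"dx": 0, "dy": 0, "dz": 0.25, "wx": 0, "wy": 0, "wz": 0, "grip": 2.5}, {"dx": 0, "dy": 0, "dz": 0.25, "wx": 0, "wy": 0, "wz": 0, "grip": 2.5}, {"dx": 0, "dy": 0, "dz": 0.25, "wx": 0, "wy": 0, "wz": 0, "grip": 5}, {"dx": 0, "dy": 0, "dz": 0.25, "wx": 0, "wy": 0, "wz": 0, "grip": 5}, {"dx": 0, "dy": 0, "dz": 0.25, "wx": 0, "wy": 0, "wz": 0, "grip": 5}, {"dx": 0, "dy": 0, "dz": -4, "wx": 0, "wy": 0, "wz": 0, "grip": 5}, {"dx": 0, "dy": 0, "dz": -9, "wx": 0, "wy": 0, "wz": 0, "grip": 6}, {"dx": 0, "dy": 0, "dz": -14, "wx": 0, "wy": 0, "wz": 0, "grip": 6}, {"dx": 0, "dy": 0, "dz": -17, "wx": 0, "wy": 0, "wz": 0, "grip": 6}])

```text
clock: 10.6
eef_pos: [0.5203, -0.4033, 0.187]
tool_rot: [0.677, 0.736, 0.0, 0.003]
ft_force: [0.0, -0.3, -0.4]
grip_width: 0.06
grasp_force: 0.0
```

```bash
python3 -c "
from h import *
go(.5355,-.0278,.17,-.076)"
```

```text
d [37.31  4.61  1.56] w [0.005 0.004 0.159] q6 0.83 pos [ 0.5203 -0.4033  0.187 ] t 10.6 F [ 0.  -0.3 -0.4] g 0.06 0.0
```

>>> arm_command(increments=[{"dx": 37.3, "dy": 4.6, "dz": 0, "wx": 0.005, "wy": 0.004, "wz": 0.159, "grip": 6.3}, {"dx": 37.3, "dy": 4.6, "dz": 0, "wx": 0.005, "wy": 0.004, "wz": 0.159, "grip": 6.3}, {"dx": 37.3, "dy": 4.6, "dz": 0, "wx": 0.005, "wy": 0.004, "wz": 0.159, "grip": 6.3}, {"dx": 37.3, "dy": 4.6, "dz": 0, "wx": 0.005, "wy": 0.004, "wz": 0.159, "grip": 6.3}, {"dx": 37.3, "dy": 4.6, "dz": 0, "wx": 0.005, "wy": 0.004, "wz": 0.159, "grip": 6.3}, {"dx": 37.3, "dy": 4.6, "dz": 0, "wx": 0.005, "wy": 0.004, "wz": 0.159, "grip": 6.3}, {"dx": 37.3, "dy": 4.6, "dz": 0, "wx": 0.005, "wy": 0.004, "wz": 0.159, "grip": 6.3}, {"dx": 37.3, "dy": 4.6, "dz": 1, "wx": 0.005, "wy": 0.004, "wz": 0.159, "grip": 6.3}, {"dx": 37.3, "dy": 4.6, "dz": 1.5, "wx": 0.005, "wy": 0.004, "wz": 0.159, "grip": 6.3}, {"dx": 37.3, "dy": 4.6, "dz": 1.5, "wx": 0.005, "wy": 0.004, "wz": 0.159, "grip": 6.3}])

```text
clock: 11.6
eef_pos: [0.5334, -0.0264, 0.1661]
tool_rot: [0.733, 0.68, -0.001, -0.004]
ft_force: [-0.5, -0.3, -0.2]
grip_width: 0.0631
grasp_force: 0.0
```

```bash
python3 -c "
from h import *
go(.5355,-.0278,.054,-.076)"
```

```text
d [-0.16  0.3  11.21] w [-0.007 -0.003  0.002] q6 1.59 pos [ 0.5334 -0.0264  0.1661] t 11.6 F [-0.5 -0.3 -0.2] g 0.0631 0.0
```

>>> arm_command(increments=[{"dx": -0.1, "dy": 0.2, "dz": 4, "wx": -0.004, "wy": -0.003, "wz": 0, "grip": 6.3}, {"dx": -0.1, "dy": 0.2, "dz": 8, "wx": -0.004, "wy": -0.003, "wz": 0, "grip": 6.3}, {"dx": -0.1, "dy": 0.2, "dz": 10, "wx": -0.004, "wy": -0.003, "wz": 0, "grip": 6.3}, {"dx": -0.1, "dy": 0.2, "dz": 11, "wx": -0.004, "wy": -0.003, "wz": 0, "grip": 6.3}, {"dx": -0.1, "dy": 0.2, "dz": 11.3, "wx": -0.004, "wy": -0.003, "wz": 0, "grip": 6.3}, {"dx": -0.1, "dy": 0.2, "dz": 11.3, "wx": -0.004, "wy": -0.003, "wz": 0, "grip": 4}, {"dx": -0.1, "dy": 0.2, "dz": 11.3, "wx": -0.004, "wy": -0.003, "wz": 0, "grip": 4}, {"dx": -0.1, "dy": 0.2, "dz": 11.3, "wx": -0.004, "wy": -0.003, "wz": 0, "grip": 4}, {"dx": -0.1, "dy": 0.2, "dz": 11.3, "wx": -0.004, "wy": -0.003, "wz": 0, "grip": 4}])

```text
clock: 12.5
eef_pos: [0.5368, -0.0278, 0.0555]
tool_rot: [0.734, 0.68, 0.001, 0.001]
ft_force: [0.2, -1.3, 5.8]
grip_width: 0.0427
grasp_force: 61.3
```

>>> arm_command(increments=[{"dx": 0, "dy": 0, "dz": -3, "wx": 0, "wy": 0, "wz": 0, "grip": 4}, {"dx": 0, "dy": 0, "dz": -7, "wx": 0, "wy": 0, "wz": 0, "grip": 4}, {"dx": 0, "dy": 0, "dz": -11, "wx": 0, "wy": 0, "wz": 0, "grip": 4}, {"dx": 0, "dy": 0, "dz": -13, "wx": 0, "wy": 0, "wz": 0, "grip": 4}])

```text
clock: 12.9
eef_pos: [0.5373, -0.0274, 0.188]
tool_rot: [0.733, 0.68, 0.002, 0.001]
ft_force: [0.2, -0.4, -1.1]
grip_width: 0.0426
grasp_force: 61.0
```

```bash
python3 -c "
from h import *
go(.4389,-.4090,.18,.083)"
```

```text
d [-38.79  -6.93   0.73] w [ 0.005 -0.001 -0.159] q6 1.59 pos [ 0.5373 -0.0274  0.188 ] t 12.9 F [ 0.2 -0.4 -1.1] g 0.0426 61.0
```

>>> arm_command(increments=[{"dx": -38.8, "dy": -6.9, "dz": 0.3, "wx": 0, "wy": 0, "wz": -0.159, "grip": 4}, {"dx": -38.8, "dy": -6.9, "dz": 0.3, "wx": 0, "wy": 0, "wz": -0.159, "grip": 4}, {"dx": -38.8, "dy": -6.9, "dz": 0.3, "wx": 0, "wy": 0, "wz": -0.159, "grip": 4}, {"dx": -38.8, "dy": -6.9, "dz": 0.3, "wx": 0, "wy": 0, "wz": -0.159, "grip": 4}, {"dx": -38.8, "dy": -6.9, "dz": 0.3, "wx": 0, "wy": 0, "wz": -0.159, "grip": 4}, {"dx": -38.8, "dy": -6.9, "dz": 0.3, "wx": 0, "wy": 0, "wz": -0.159, "grip": 4}, {"dx": -38.8, "dy": -6.9, "dz": 0.3, "wx": 0, "wy": 0, "wz": -0.159, "grip": 4}, {"dx": -38.8, "dy": -6.9, "dz": 0.3, "wx": 0, "wy": 0, "wz": -0.159, "grip": 4}, {"dx": -38.8, "dy": -6.9, "dz": 0.3, "wx": 0, "wy": 0, "wz": -0.159, "grip": 4}, {"dx": -38.8, "dy": -6.9, "dz": 0.3, "wx": 0, "wy": 0, "wz": -0.159, "grip": 4}])

```text
clock: 13.9
eef_pos: [0.4365, -0.4101, 0.1803]
tool_rot: [0.678, 0.735, 0.0, -0.001]
ft_force: [0.4, 0.9, -0.8]
grip_width: 0.0423
grasp_force: 61.0
```

```bash
python3 -c "
from h import *
go(.4389,-.4090,.0108,.083)"
```

```text
d [ 0.06  0.27 16.95] w [-0.001 -0.002 -0.003] q6 0.74 pos [ 0.4365 -0.4101  0.1803] t 13.9 F [ 0.4  0.9 -0.8] g 0.0423 61.0
```

>>> arm_command(increments=[{"dx": 0, "dy": 0, "dz": 5, "wx": 0, "wy": 0, "wz": 0, "grip": 4}, {"dx": 0, "dy": 0, "dz": 10, "wx": 0, "wy": 0, "wz": 0, "grip": 4}, {"dx": 0, "dy": 0, "dz": 14, "wx": 0, "wy": 0, "wz": 0, "grip": 4}, {"dx": 0, "dy": 0, "dz": 16, "wx": 0, "wy": 0, "wz": 0, "grip": 4}, {"dx": 0, "dy": 0, "dz": 16.6, "wx": 0, "wy": 0, "wz": 0, "grip": 4}, {"dx": 0, "dy": 0, "dz": 16.9, "wx": 0, "wy": 0, "wz": 0, "grip": 4}, {"dx": 0, "dy": 0, "dz": 16.9, "wx": 0, "wy": 0, "wz": 0, "grip": 4}])

```text
clock: 14.6
eef_pos: [0.4383, -0.4091, 0.013]
tool_rot: [0.677, 0.736, -0.0, 0.0]
ft_force: [-0.5, 0.4, 0.9]
grip_width: 0.0424
grasp_force: 61.0
```

>>> arm_command(increments=[{"dx": 0, "dy": 0, "dz": 0.2, "wx": 0, "wy": 0, "wz": 0, "grip": 4}, {"dx": 0, "dy": 0, "dz": 0.2, "wx": 0, "wy": 0, "wz": 0, "grip": 4}, {"dx": 0, "dy": 0, "dz": 0.2, "wx": 0, "wy": 0, "wz": 0, "grip": 6}, {"dx": 0, "dy": 0, "dz": 0.2, "wx": 0, "wy": 0, "wz": 0, "grip": 6}, {"dx": 0, "dy": 0, "dz": 0.2, "wx": 0, "wy": 0, "wz": 0, "grip": 6}, {"dx": 0, "dy": 0, "dz": -4, "wx": 0, "wy": 0, "wz": 0, "grip": 6}, {"dx": 0, "dy": 0, "dz": -9, "wx": 0, "wy": 0, "wz": 0, "grip": 6}, {"dx": 0, "dy": 0, "dz": -14, "wx": 0, "wy": 0, "wz": 0, "grip": 6}, {"dx": 0, "dy": 0, "dz": -18, "wx": 0, "wy": 0, "wz": 0, "grip": 6}, {"dx": 10, "dy": -5, "dz": -20, "wx": 0, "wy": 0, "wz": 0, "grip": 6}])

```text
clock: 15.6
eef_pos: [0.418, -0.3741, 0.2073]
tool_rot: [0.678, 0.735, -0.0, 0.009]
ft_force: [-0.2, 0.7, -0.0]
grip_width: 0.0602
grasp_force: 0.0
```

>>> arm_command(increments=[{"dx": 46, "dy": -3, "dz": -4, "wx": 0, "wy": 0, "wz": 0, "grip": 6}, {"dx": 46, "dy": -3, "dz": -4, "wx": 0, "wy": 0, "wz": 0, "grip": 6}, {"dx": 46, "dy": -3, "dz": -4, "wx": 0, "wy": 0, "wz": 0, "grip": 6}, {"dx": 46, "dy": -3, "dz": -4, "wx": 0, "wy": 0, "wz": 0, "grip": 6}, {"dx": 46, "dy": -3, "dz": -4, "wx": 0, "wy": 0, "wz": 0, "grip": 6}, {"dx": 46, "dy": -3, "dz": -4, "wx": 0, "wy": 0, "wz": 0, "grip": 6}, {"dx": 46, "dy": -3, "dz": -4, "wx": 0, "wy": 0, "wz": 0, "grip": 6}, {"dx": 46, "dy": -3, "dz": -4, "wx": 0, "wy": 0, "wz": 0, "grip": 6}, {"dx": 46, "dy": -3, "dz": -4, "wx": 0, "wy": 0, "wz": 0, "grip": 6}])

```text
clock: 16.5
eef_pos: [0.3449, 0.0779, 0.2404]
tool_rot: [0.677, 0.736, 0.0, -0.0]
ft_force: [0.4, 0.4, -0.1]
grip_width: 0.0598
grasp_force: 0.0
```

```bash
cat >> h.py <<'E'
def lime(tag):
    px={}
    for n,roi in(('top',(225,80,560,400)),('side',(180,110,420,420))):
        im,d=snap(n,n+tag); np.savez(n+tag+'.npz',im=im,d=d)
        m,cs=blobs(im,'lime',roi,60); px[n]=[part(n,c,m,d,.015) for c in cs]
    for a in px['top']:
        for b in px['side']:
            x=tri(*a,*b)
            if 0<x[2]<.09 : print('tri',np.round(x,4))
E
python3 - <<'E'
from h import *
lime('3')
go(.515,-.2,.17)
a=cv2.imread('pics/top3.png')[100:300,220:520]; b=cv2.imread('pics/side3.png')[140:420,200:460]
cv2.imwrite('pics/c3.png',np.vstack([cv2.resize(a,(480,320)),cv2.resize(b,(480,280*480//260)) [:280]]) if 0 else cv2.resize(a,(780,520)))
E
```

```text
top c [ 0.4244 -0.23  ] bay [-0.1118 -0.2546] len 0.0461 wid 0.0443 axis 2.946 zdepth 0.0144 px [368.5 259.4]
top c [ 0.5157 -0.1992] bay [-0.0231 -0.2169] len 0.078 wid 0.0345 axis 1.933 zdepth 0.0166 px [356.3 222.4]
side c [ 0.4221 -0.2329] bay [-0.1138 -0.2576] len 0.0496 wid 0.0437 axis 1.332 zdepth 0.0134 px [268.6 333.6]
side c [ 0.5136 -0.2019] bay [-0.0249 -0.2197] len 0.0838 wid 0.0403 axis 1.864 zdepth 0.0161 px [305.6 309.3]
tri [ 0.4234 -0.231   0.0118]
tri [ 0.4584 -0.2292  0.0659]
tri [ 0.5158 -0.1999  0.0099]
d [-29.69  14.26   6.99] w [ 0.001 -0.003  0.   ] q6 1.71 pos [0.3447 0.0817 0.2407] t 16.6 F [ 0.5 -1.  -0.1] g 0.0599 0.0
```

View pics/c3.png

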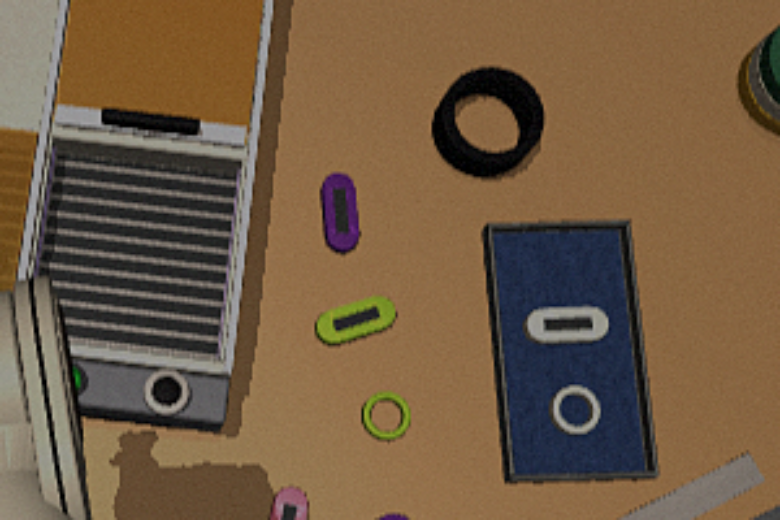

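Both white parts lie flat in the tray: cap at crop (568,325), ring at (576,410). The lime cap at (356,222) and lime ring at (368,260) haven't moved. Next, the lime cap.

```bash
python3 -c "
from h import *
go(.515,-.2,.13,.335)"
```

```text
d [-29.7   14.26  10.99] w [ 0.001 -0.003 -0.24 ] q6 1.71 pos [0.3447 0.0817 0.2407] t 16.6 F [ 0.5 -1.  -0.1] g 0.0599 0.0
```

>>> arm_command(increments=[{"dx": -29.7, "dy": 14.3, "dz": 5, "wx": 0, "wy": 0, "wz": -0.24, "grip": 5.4}, {"dx": -29.7, "dy": 14.3, "dz": 5, "wx": 0, "wy": 0, "wz": -0.24, "grip": 5.4}, {"dx": -29.7, "dy": 14.3, "dz": 5, "wx": 0, "wy": 0, "wz": -0.24, "grip": 5.4}, {"dx": -29.7, "dy": 14.3, "dz": 5, "wx": 0, "wy": 0, "wz": -0.24, "grip": 5.4}, {"dx": -29.7, "dy": 14.3, "dz": 5, "wx": 0, "wy": 0, "wz": -0.24, "grip": 5.4}, {"dx": -29.7, "dy": 14.3, "dz": 11, "wx": 0, "wy": 0, "wz": -0.24, "grip": 5.4}, {"dx": -29.7, "dy": 14.3, "dz": 11, "wx": 0, "wy": 0, "wz": -0.24, "grip": 5.4}, {"dx": -29.7, "dy": 14.3, "dz": 11, "wx": 0, "wy": 0, "wz": -0.24, "grip": 5.4}, {"dx": -29.7, "dy": 14.3, "dz": 11, "wx": 0, "wy": 0, "wz": -0.24, "grip": 5.4}, {"dx": -29.7, "dy": 14.3, "dz": 11, "wx": 0, "wy": 0, "wz": -0.24, "grip": 5.4}])

```text
clock: 17.6
eef_pos: [0.5116, -0.2086, 0.129]
tool_rot: [0.585, 0.811, -0.0, -0.002]
ft_force: [0.9, 0.0, -0.5]
grip_width: 0.0537
grasp_force: 0.0
```

```bash
python3 -c "
from h import *
go(.515,-.2,.006,.335)"
```

```text
d [ 0.68  0.62 12.3 ] w [-0.002 -0.002 -0.014] q6 0.86 pos [ 0.5116 -0.2086  0.129 ] t 17.6 F [ 0.9  0.  -0.5] g 0.0537 0.0
```

>>> arm_command(increments=[{"dx": 0, "dy": 0, "dz": 0, "wx": 0, "wy": 0, "wz": 0, "grip": 5.4}, {"dx": 0, "dy": 0, "dz": 0, "wx": 0, "wy": 0, "wz": 0, "grip": 5.4}, {"dx": 0, "dy": 0, "dz": 0, "wx": 0, "wy": 0, "wz": 0, "grip": 5.4}, {"dx": 0, "dy": 0, "dz": 0, "wx": 0, "wy": 0, "wz": 0, "grip": 5.4}])

```text
clock: 18.0
eef_pos: [0.5128, -0.2074, 0.1303]
tool_rot: [0.584, 0.812, 0.0, -0.0]
ft_force: [0.3, 0.8, -0.2]
grip_width: 0.0539
grasp_force: 0.0
```

```bash
python3 -c "
from h import *
go(.515,-.2,.006,.335)"
```

```text
d [ 0.63  0.44 12.43] w [ 0.    -0.    -0.011] q6 0.86 pos [ 0.5128 -0.2074  0.1303] t 18.0 F [ 0.3  0.8 -0.2] g 0.0539 0.0
```

>>> arm_command(increments=[{"dx": 0.63, "dy": 0.44, "dz": 3, "wx": 0, "wy": 0, "wz": -0.011, "grip": 5.4}, {"dx": 0.63, "dy": 0.44, "dz": 7, "wx": 0, "wy": 0, "wz": -0.011, "grip": 5.4}, {"dx": 0.63, "dy": 0.44, "dz": 10, "wx": 0, "wy": 0, "wz": -0.011, "grip": 5.4}, {"dx": 0.63, "dy": 0.44, "dz": 11.8, "wx": 0, "wy": 0, "wz": -0.011, "grip": 5.4}, {"dx": 0.63, "dy": 0.44, "dz": 12.4, "wx": 0, "wy": 0, "wz": -0.011, "grip": 5.4}, {"dx": 0.63, "dy": 0.44, "dz": 12.4, "wx": 0, "wy": 0, "wz": -0.011, "grip": 2.5}, {"dx": 0.63, "dy": 0.44, "dz": 12.4, "wx": 0, "wy": 0, "wz": -0.011, "grip": 2.5}, {"dx": 0.63, "dy": 0.44, "dz": 12.4, "wx": 0, "wy": 0, "wz": -0.011, "grip": 2.5}, {"dx": 0.63, "dy": 0.44, "dz": 12.4, "wx": 0, "wy": 0, "wz": -0.011, "grip": 2.5}, {"dx": 0.63, "dy": 0.44, "dz": 12.4, "wx": 0, "wy": 0, "wz": -0.011, "grip": 2.5}])

```text
clock: 19.0
eef_pos: [0.5154, -0.2007, 0.0065]
tool_rot: [0.58, 0.815, 0.0, 0.0]
ft_force: [-0.2, 0.6, 2.5]
grip_width: 0.0303
grasp_force: 60.7
```

>>> arm_command(increments=[{"dx": 0, "dy": 0, "dz": -4, "wx": 0, "wy": 0, "wz": 0, "grip": 2.5}, {"dx": 0, "dy": 0, "dz": -8, "wx": 0, "wy": 0, "wz": 0, "grip": 2.5}, {"dx": 0, "dy": 0, "dz": -12, "wx": 0, "wy": 0, "wz": 0, "grip": 2.5}, {"dx": 0, "dy": 0, "dz": -16, "wx": 0, "wy": 0, "wz": 0, "grip": 2.5}, {"dx": 0, "dy": 0, "dz": -18, "wx": 0, "wy": 0, "wz": 0, "grip": 2.5}, {"dx": 0, "dy": 0, "dz": -18, "wx": 0, "wy": 0, "wz": 0, "grip": 2.5}, {"dx": 0, "dy": 0, "dz": -18, "wx": 0, "wy": 0, "wz": 0, "grip": 2.5}])

```text
clock: 19.7
eef_pos: [0.5147, -0.2005, 0.1853]
tool_rot: [0.58, 0.815, -0.0, -0.001]
ft_force: [-0.1, 0.8, -0.6]
grip_width: 0.03
grasp_force: 60.4
```

```bash
python3 -c "
from h import *
p=C+.03*ex+.0*ey; print(p)
go(p[0],p[1],.18,-.0763)"
```

```text
[0.585113 0.013014]
d [17.86 13.65  0.54] w [-0.001 -0.001  0.41 ] q6 0.87 pos [ 0.5147 -0.2005  0.1853] t 19.7 F [-0.1  0.8 -0.6] g 0.03 60.4
```

>>> arm_command(increments=[{"dx": 17.9, "dy": 13.7, "dz": 0, "wx": 0, "wy": 0, "wz": 0.41, "grip": 2.5}, {"dx": 17.9, "dy": 13.7, "dz": 0, "wx": 0, "wy": 0, "wz": 0.41, "grip": 2.5}, {"dx": 17.9, "dy": 13.7, "dz": 0, "wx": 0, "wy": 0, "wz": 0.41, "grip": 2.5}, {"dx": 17.9, "dy": 13.7, "dz": 0, "wx": 0, "wy": 0, "wz": 0.41, "grip": 2.5}, {"dx": 17.9, "dy": 13.7, "dz": 0, "wx": 0, "wy": 0, "wz": 0.41, "grip": 2.5}, {"dx": 17.9, "dy": 13.7, "dz": 0, "wx": 0, "wy": 0, "wz": 0.41, "grip": 2.5}, {"dx": 17.9, "dy": 13.7, "dz": 0, "wx": 0, "wy": 0, "wz": 0.41, "grip": 2.5}, {"dx": 17.9, "dy": 13.7, "dz": 0, "wx": 0, "wy": 0, "wz": 0.41, "grip": 2.5}, {"dx": 17.9, "dy": 13.7, "dz": 0, "wx": 0, "wy": 0, "wz": 0.41, "grip": 2.5}])

```text
clock: 20.6
eef_pos: [0.5849, 0.012, 0.1848]
tool_rot: [0.734, 0.679, -0.001, -0.001]
ft_force: [-0.0, 0.2, -0.6]
grip_width: 0.0303
grasp_force: 60.3
```

```bash
python3 -c "
from h import *
go(.5851,.013,.0568,-.0763)"
```

```text
d [ 0.09  0.05 12.8 ] w [-0.003 -0.    -0.002] q6 1.67 pos [0.5849 0.012  0.1848] t 20.6 F [-0.   0.2 -0.6] g 0.0303 60.3
```

>>> arm_command(increments=[{"dx": 0.1, "dy": 0, "dz": 4, "wx": 0, "wy": 0, "wz": 0, "grip": 2.5}, {"dx": 0.1, "dy": 0, "dz": 8, "wx": 0, "wy": 0, "wz": 0, "grip": 2.5}, {"dx": 0.1, "dy": 0, "dz": 11, "wx": 0, "wy": 0, "wz": 0, "grip": 2.5}, {"dx": 0.1, "dy": 0, "dz": 12.3, "wx": 0, "wy": 0, "wz": 0, "grip": 2.5}, {"dx": 0.1, "dy": 0, "dz": 12.7, "wx": 0, "wy": 0, "wz": 0, "grip": 2.5}, {"dx": 0.1, "dy": 0, "dz": 12.8, "wx": 0, "wy": 0, "wz": 0, "grip": 2.5}, {"dx": 0.1, "dy": 0, "dz": 12.8, "wx": 0, "wy": 0, "wz": 0, "grip": 2.5}, {"dx": 0.1, "dy": 0, "dz": 12.8, "wx": 0, "wy": 0, "wz": 0, "grip": 2.5}])

```text
clock: 21.4
eef_pos: [0.5869, 0.0145, 0.0593]
tool_rot: [0.734, 0.68, 0.001, 0.0]
ft_force: [-0.5, 0.4, -0.0]
grip_width: 0.0303
grasp_force: 60.3
```

>>> arm_command(increments=[{"dx": 0, "dy": 0, "dz": 0.15, "wx": 0, "wy": 0, "wz": 0, "grip": 2.5}, {"dx": 0, "dy": 0, "dz": 0.25, "wx": 0, "wy": 0, "wz": 0, "grip": 2.5}, {"dx": 0, "dy": 0, "dz": 0.25, "wx": 0, "wy": 0, "wz": 0, "grip": 2.5}, {"dx": 0, "dy": 0, "dz": 0.25, "wx": 0, "wy": 0, "wz": 0, "grip": 5}, {"dx": 0, "dy": 0, "dz": 0.25, "wx": 0, "wy": 0, "wz": 0, "grip": 5}, {"dx": 0, "dy": 0, "dz": 0.25, "wx": 0, "wy": 0, "wz": 0, "grip": 5}, {"dx": 0, "dy": 0, "dz": -4, "wx": 0, "wy": 0, "wz": 0, "grip": 5}, {"dx": 0, "dy": 0, "dz": -9, "wx": 0, "wy": 0, "wz": 0, "grip": 6}, {"dx": 0, "dy": 0, "dz": -14, "wx": 0, "wy": 0, "wz": 0, "grip": 6.3}, {"dx": 0, "dy": 0, "dz": -14, "wx": 0, "wy": 0, "wz": 0, "grip": 6.3}])

```text
clock: 22.4
eef_pos: [0.5903, 0.0146, 0.206]
tool_rot: [0.733, 0.68, 0.006, 0.004]
ft_force: [1.1, -0.0, -0.2]
grip_width: 0.0629
grasp_force: 0.0
```

Run:
```python
from h import *
lime('4')
go(.4235,-.2312,.15,.0)
```

```text
top c [ 0.4243 -0.2301] bay [-0.1119 -0.2546] len 0.0433 wid 0.0436 axis 1.477 zdepth 0.0148 px [368.5 259.4]
side c [ 0.4221 -0.2329] bay [-0.1138 -0.2576] len 0.0496 wid 0.0437 axis 1.332 zdepth 0.0134 px [268.6 333.5]
side c [0.6022 0.0578] bay [0.0436 0.046 ] len 0.099 wid 0.0429 axis 1.453 zdepth 0.0659 px [302.5 219.7]
tri [ 0.4234 -0.2309  0.0116]
d [-25.75 -14.42   4.85] w [ 0.003 -0.001 -0.076] q6 1.67 pos [0.5867 0.0145 0.1992] t 22.5 F [-0.3  0.1 -1. ] g 0.0628 0.0
```

>>> arm_command(increments=[{"dx": -25.75, "dy": -14.4, "dz": 0, "wx": 0, "wy": 0, "wz": -0.076, "grip": 6.3}, {"dx": -25.75, "dy": -14.4, "dz": 0, "wx": 0, "wy": 0, "wz": -0.076, "grip": 6.3}, {"dx": -25.75, "dy": -14.4, "dz": 0, "wx": 0, "wy": 0, "wz": -0.076, "grip": 6.3}, {"dx": -25.75, "dy": -14.4, "dz": 0, "wx": 0, "wy": 0, "wz": -0.076, "grip": 6.3}, {"dx": -25.75, "dy": -14.4, "dz": 0, "wx": 0, "wy": 0, "wz": -0.076, "grip": 6.3}, {"dx": -25.75, "dy": -14.4, "dz": 0, "wx": 0, "wy": 0, "wz": -0.076, "grip": 6.3}, {"dx": -25.75, "dy": -14.4, "dz": 4, "wx": 0, "wy": 0, "wz": -0.076, "grip": 6.3}, {"dx": -25.75, "dy": -14.4, "dz": 8, "wx": 0, "wy": 0, "wz": -0.076, "grip": 6.3}, {"dx": -25.75, "dy": -14.4, "dz": 8, "wx": 0, "wy": 0, "wz": -0.076, "grip": 6.3}, {"dx": -25.75, "dy": -14.4, "dz": 8, "wx": 0, "wy": 0, "wz": -0.076, "grip": 6.3}])

```text
clock: 23.5
eef_pos: [0.421, -0.2304, 0.1162]
tool_rot: [0.707, 0.707, -0.001, -0.003]
ft_force: [-0.1, -0.4, -0.2]
grip_width: 0.0633
grasp_force: 0.0
```

Run:
```python
from h import *
go(.4234,-.231,.0055,.0)
```

```text
d [-0.09  0.31 11.07] w [-0.006 -0.003  0.   ] q6 1.07 pos [ 0.421  -0.2304  0.1162] t 23.5 F [-0.1 -0.4 -0.2] g 0.0633 0.0
```

>>> arm_command(increments=[{"dx": -0.1, "dy": 0.2, "dz": 3, "wx": -0.003, "wy": -0.002, "wz": 0, "grip": 6.3}, {"dx": -0.1, "dy": 0.2, "dz": 6.5, "wx": -0.003, "wy": -0.002, "wz": 0, "grip": 6.3}, {"dx": -0.1, "dy": 0.2, "dz": 9.5, "wx": -0.003, "wy": -0.002, "wz": 0, "grip": 6.3}, {"dx": -0.1, "dy": 0.2, "dz": 10.7, "wx": -0.003, "wy": -0.002, "wz": 0, "grip": 6.3}, {"dx": -0.1, "dy": 0.2, "dz": 11, "wx": -0.003, "wy": -0.002, "wz": 0, "grip": 6.3}, {"dx": -0.1, "dy": 0.2, "dz": 11, "wx": -0.003, "wy": -0.002, "wz": 0, "grip": 4}, {"dx": -0.1, "dy": 0.2, "dz": 11, "wx": -0.003, "wy": -0.002, "wz": 0, "grip": 4}, {"dx": -0.1, "dy": 0.2, "dz": 11, "wx": -0.003, "wy": -0.002, "wz": 0, "grip": 4}, {"dx": -0.1, "dy": 0.2, "dz": 11, "wx": -0.003, "wy": -0.002, "wz": 0, "grip": 4}])

```text
clock: 24.4
eef_pos: [0.4257, -0.2327, 0.0099]
tool_rot: [0.707, 0.707, 0.001, 0.003]
ft_force: [-2.2, 1.8, 5.5]
grip_width: 0.0408
grasp_force: 57.8
```

>>> arm_command(increments=[{"dx": 0, "dy": 0, "dz": -4, "wx": 0, "wy": 0, "wz": 0, "grip": 4}, {"dx": 0, "dy": 0, "dz": -8, "wx": 0, "wy": 0, "wz": 0, "grip": 4}, {"dx": 0, "dy": 0, "dz": -12, "wx": 0, "wy": 0, "wz": 0, "grip": 4}, {"dx": 0, "dy": 0, "dz": -16, "wx": 0, "wy": 0, "wz": 0, "grip": 4}, {"dx": 0, "dy": 0, "dz": -18, "wx": 0, "wy": 0, "wz": 0, "grip": 4}, {"dx": 0, "dy": 0, "dz": -18, "wx": 0, "wy": 0, "wz": 0, "grip": 4}, {"dx": 0, "dy": 0, "dz": -18, "wx": 0, "wy": 0, "wz": 0, "grip": 4}])

```text
clock: 25.1
eef_pos: [0.4244, -0.2322, 0.1885]
tool_rot: [0.707, 0.707, 0.001, 0.002]
ft_force: [-0.5, -0.2, -0.8]
grip_width: 0.0414
grasp_force: 56.9
```

```bash
python3 -c "
from h import *
p=C-.042*ex-.0*ey; print(p)
go(p[0],p[1],.185,-.0763)"
```

```text
[0.5133218 0.0185004]
d [25.07  8.9   0.32] w [0.004 0.002 0.076] q6 1.07 pos [ 0.4244 -0.2322  0.1885] t 25.1 F [-0.5 -0.2 -0.8] g 0.0414 56.9
```

>>> arm_command(increments=[{"dx": 25.1, "dy": 8.9, "dz": 0, "wx": 0, "wy": 0, "wz": 0.076, "grip": 4}, {"dx": 25.1, "dy": 8.9, "dz": 0, "wx": 0, "wy": 0, "wz": 0.076, "grip": 4}, {"dx": 25.1, "dy": 8.9, "dz": 0, "wx": 0, "wy": 0, "wz": 0.076, "grip": 4}, {"dx": 25.1, "dy": 8.9, "dz": 0, "wx": 0, "wy": 0, "wz": 0.076, "grip": 4}, {"dx": 25.1, "dy": 8.9, "dz": 0, "wx": 0, "wy": 0, "wz": 0.076, "grip": 4}, {"dx": 25.1, "dy": 8.9, "dz": 0, "wx": 0, "wy": 0, "wz": 0.076, "grip": 4}, {"dx": 25.1, "dy": 8.9, "dz": 0, "wx": 0, "wy": 0, "wz": 0.076, "grip": 4}, {"dx": 25.1, "dy": 8.9, "dz": 0, "wx": 0, "wy": 0, "wz": 0.076, "grip": 4}, {"dx": 25.1, "dy": 8.9, "dz": 0, "wx": 0, "wy": 0, "wz": 0.076, "grip": 4}])

```text
clock: 26.0
eef_pos: [0.5121, 0.0177, 0.1867]
tool_rot: [0.734, 0.679, -0.001, 0.001]
ft_force: [0.6, 1.0, -0.9]
grip_width: 0.0413
grasp_force: 56.9
```

```bash
python3 -c "
from h import *
go(.5143,.0184,.0605,-.0763)"
```

```text
d [ 0.11  0.21 12.62] w [ 0.     0.002 -0.002] q6 1.68 pos [0.5121 0.0177 0.1867] t 26.0 F [ 0.6  1.  -0.9] g 0.0413 56.9
```

>>> arm_command(increments=[{"dx": 0.1, "dy": 0.1, "dz": 4, "wx": 0, "wy": 0, "wz": 0, "grip": 4}, {"dx": 0.1, "dy": 0.1, "dz": 8, "wx": 0, "wy": 0, "wz": 0, "grip": 4}, {"dx": 0.1, "dy": 0.1, "dz": 11, "wx": 0, "wy": 0, "wz": 0, "grip": 4}, {"dx": 0.1, "dy": 0.1, "dz": 12.2, "wx": 0, "wy": 0, "wz": 0, "grip": 4}, {"dx": 0.1, "dy": 0.1, "dz": 12.5, "wx": 0, "wy": 0, "wz": 0, "grip": 4}, {"dx": 0.1, "dy": 0.1, "dz": 12.6, "wx": 0, "wy": 0, "wz": 0, "grip": 4}, {"dx": 0.1, "dy": 0.1, "dz": 12.6, "wx": 0, "wy": 0, "wz": 0, "grip": 4}, {"dx": 0.1, "dy": 0.1, "dz": 12.6, "wx": 0, "wy": 0, "wz": 0, "grip": 4}])

```text
clock: 26.8
eef_pos: [0.5156, 0.0197, 0.0629]
tool_rot: [0.734, 0.68, 0.001, 0.002]
ft_force: [0.2, -0.4, 0.2]
grip_width: 0.041
grasp_force: 56.9
```

>>> arm_command(increments=[{"dx": 0, "dy": 0, "dz": 0.15, "wx": 0, "wy": 0, "wz": 0, "grip": 4}, {"dx": 0, "dy": 0, "dz": 0.25, "wx": 0, "wy": 0, "wz": 0, "grip": 4}, {"dx": 0, "dy": 0, "dz": 0.25, "wx": 0, "wy": 0, "wz": 0, "grip": 4}])

```text
clock: 27.1
eef_pos: [0.515, 0.0199, 0.0599]
tool_rot: [0.733, 0.68, 0.001, 0.002]
ft_force: [-0.6, 0.1, 4.0]
grip_width: 0.0414
grasp_force: 58.0
```

>>> arm_command(increments=[{"dx": 0, "dy": 0, "dz": 0, "wx": 0, "wy": 0, "wz": 0, "grip": 5.4}, {"dx": 0, "dy": 0, "dz": 0, "wx": 0, "wy": 0, "wz": 0, "grip": 5.4}, {"dx": 0, "dy": 0, "dz": 0, "wx": 0, "wy": 0, "wz": 0, "grip": 5.4}, {"dx": 0, "dy": 0, "dz": -3, "wx": 0, "wy": 0, "wz": 0, "grip": 5.4}, {"dx": 0, "dy": 0, "dz": -8, "wx": 0, "wy": 0, "wz": 0, "grip": 5.4}, {"dx": 0, "dy": 0, "dz": -13, "wx": 0, "wy": 0, "wz": 0, "grip": 5.4}, {"dx": 0, "dy": 0, "dz": -16, "wx": 0, "wy": 0, "wz": 0, "grip": 5.4}, {"dx": 10, "dy": 0, "dz": -16, "wx": 0, "wy": 0, "wz": 0, "grip": 5.4}, {"dx": 18, "dy": 0, "dz": -16, "wx": 0, "wy": 0, "wz": 0, "grip": 4}, {"dx": 18, "dy": 0, "dz": -16, "wx": 0, "wy": 0, "wz": 0, "grip": 4}])

```text
clock: 28.1
eef_pos: [0.5256, 0.1707, 0.2191]
tool_rot: [0.734, 0.679, 0.001, 0.001]
ft_force: [0.3, 0.2, 0.0]
grip_width: 0.0404
grasp_force: 0.0
```

>>> arm_command(increments=[{"dx": 6, "dy": 0, "dz": 0, "wx": 0, "wy": 0, "wz": 0, "grip": 4}, {"dx": 6, "dy": 0, "dz": 0, "wx": 0, "wy": 0, "wz": 0, "grip": 4}, {"dx": 6, "dy": 0, "dz": 0, "wx": 0, "wy": 0, "wz": 0, "grip": 4}])

```text
clock: 28.4
eef_pos: [0.5294, 0.2312, 0.2178]
tool_rot: [0.732, 0.681, -0.0, 0.001]
ft_force: [0.7, -0.3, -0.3]
grip_width: 0.0401
grasp_force: 0.0
```

Run:
```python
from h import *
for n in('top','side'):
    im,d=snap(n,n+'5')
    m,cs=blobs(im,'lime',(225,150,420,260),60)
    for c in cs: part(n,c,m,d,.065)
a=cv2.imread('pics/top5.png')[70:290,140:340]; b=cv2.imread('pics/side5.png')[140:360,210:410]
cv2.imwrite('pics/c5.png',cv2.resize(np.hstack([a,b]),None,fx=2,fy=2,interpolation=cv2.INTER_CUBIC))
go(.5,.2,.2)
```

```text
top c [0.5151 0.0217] bay [-0.0405  0.0034] len 0.0459 wid 0.0426 axis 0.226 zdepth 0.0643 px [268.4 214. ]
top c [0.5866 0.0152] bay [0.0314 0.0023] len 0.0772 wid 0.0358 axis 1.512 zdepth 0.0664 px [272.3 185.8]
side c [0.5117 0.0175] bay [-0.0436 -0.0011] len 0.0566 wid 0.0454 axis 1.34 zdepth 0.0621 px [274.3 223.7]
side c [0.5831 0.0109] bay [ 0.0282 -0.0022] len 0.0922 wid 0.0398 axis 1.46 zdepth 0.0661 px [302.5 219.7]
d [-3.07 -2.73  1.82] w [ 0.001  0.002 -0.   ] q6 2.06 pos [0.5296 0.2286 0.2182] t 28.5 F [-1.2 -0.9 -0.1] g 0.0404 0.0
```

View pics/c5.png

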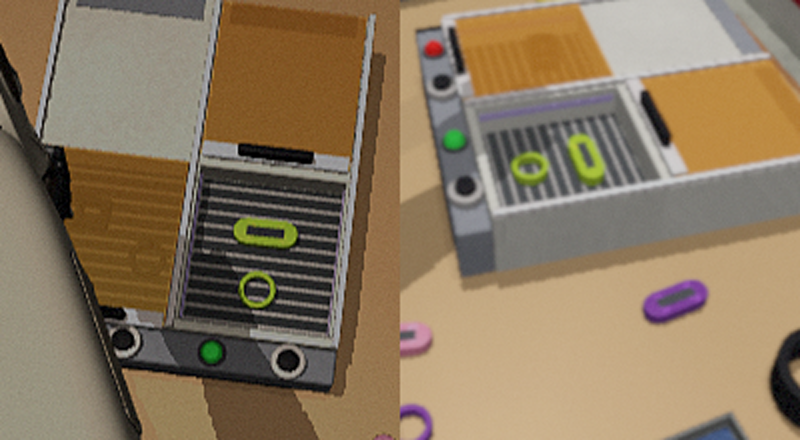

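Lime cap and ring both lie flat on the bay floor, at crop (265,232) and (257,290), tops at z≈0.065. Now closing the guard.

Run:
```python
from h import *
go(.671,.0085,.18,-.0763)
```

```text
d [-20.86  15.77   3.88] w [0.001 0.002 0.   ] q6 2.06 pos [0.5296 0.2286 0.2182] t 28.5 F [-1.2 -0.9 -0.1] g 0.0404 0.0
```

>>> arm_command(increments=[{"dx": -20.9, "dy": 15.8, "dz": 1, "wx": 0, "wy": 0, "wz": 0, "grip": 4}, {"dx": -20.9, "dy": 15.8, "dz": 1, "wx": 0, "wy": 0, "wz": 0, "grip": 4}, {"dx": -20.9, "dy": 15.8, "dz": 1, "wx": 0, "wy": 0, "wz": 0, "grip": 4}, {"dx": -20.9, "dy": 15.8, "dz": 1, "wx": 0, "wy": 0, "wz": 0, "grip": 4}, {"dx": -20.9, "dy": 15.8, "dz": 1, "wx": 0, "wy": 0, "wz": 0, "grip": 4}, {"dx": -20.9, "dy": 15.8, "dz": 3.8, "wx": 0, "wy": 0, "wz": 0, "grip": 4}, {"dx": -20.9, "dy": 15.8, "dz": 3.8, "wx": 0, "wy": 0, "wz": 0, "grip": 4}, {"dx": -20.9, "dy": 15.8, "dz": 3.8, "wx": 0, "wy": 0, "wz": 0, "grip": 4}, {"dx": -20.9, "dy": 15.8, "dz": 3.8, "wx": 0, "wy": 0, "wz": 0, "grip": 4}])

```text
clock: 29.4
eef_pos: [0.6713, 0.0094, 0.1826]
tool_rot: [0.733, 0.68, 0.001, 0.001]
ft_force: [-0.7, -0.0, 0.9]
grip_width: 0.0397
grasp_force: 0.0
```

Run:
```python
from h import *
go(.671,.0085,.1075,-.0763)
```

```text
d [-0.08 -0.04  7.51] w [0.003 0.001 0.001] q6 1.66 pos [0.6713 0.0094 0.1826] t 29.4 F [-0.7 -0.   0.9] g 0.0397 0.0
```

>>> arm_command(increments=[{"dx": 0, "dy": 0, "dz": 3, "wx": 0, "wy": 0, "wz": 0, "grip": 4}, {"dx": 0, "dy": 0, "dz": 6, "wx": 0, "wy": 0, "wz": 0, "grip": 4}, {"dx": 0, "dy": 0, "dz": 7.3, "wx": 0, "wy": 0, "wz": 0, "grip": 4}, {"dx": 0, "dy": 0, "dz": 7.5, "wx": 0, "wy": 0, "wz": 0, "grip": 4}, {"dx": 0, "dy": 0, "dz": 7.5, "wx": 0, "wy": 0, "wz": 0, "grip": 0.8}, {"dx": 0, "dy": 0, "dz": 7.5, "wx": 0, "wy": 0, "wz": 0, "grip": 0.8}, {"dx": 0, "dy": 0, "dz": 7.5, "wx": 0, "wy": 0, "wz": 0, "grip": 0.8}, {"dx": 0, "dy": 0, "dz": 7.5, "wx": 0, "wy": 0, "wz": 0, "grip": 0.8}, {"dx": 0, "dy": 0, "dz": 7.5, "wx": 0, "wy": 0, "wz": 0, "grip": 0.8}])

```text
clock: 30.3
eef_pos: [0.6715, 0.0094, 0.1085]
tool_rot: [0.733, 0.68, 0.001, 0.001]
ft_force: [-5.1, 1.0, 5.7]
grip_width: 0.0101
grasp_force: 61.9
```

>>> arm_command(increments=[{"dx": 0, "dy": -2, "dz": 0, "wx": 0, "wy": 0, "wz": 0, "grip": 0.8}, {"dx": 0, "dy": -4.5, "dz": 0, "wx": 0, "wy": 0, "wz": 0, "grip": 0.8}, {"dx": 0, "dy": -7, "dz": 0, "wx": 0, "wy": 0, "wz": 0, "grip": 0.8}, {"dx": 0, "dy": -9.5, "dz": 0, "wx": 0, "wy": 0, "wz": 0, "grip": 0.8}, {"dx": 0, "dy": -12, "dz": 0, "wx": 0, "wy": 0, "wz": 0, "grip": 0.8}, {"dx": 0, "dy": -14.5, "dz": 0, "wx": 0, "wy": 0, "wz": 0, "grip": 0.8}, {"dx": 0, "dy": -17, "dz": 0, "wx": 0, "wy": 0, "wz": 0, "grip": 0.8}, {"dx": 0, "dy": -19.5, "dz": 0, "wx": 0, "wy": 0, "wz": 0, "grip": 0.8}, {"dx": 0, "dy": -21, "dz": 0, "wx": 0, "wy": 0, "wz": 0, "grip": 0.8}, {"dx": 0, "dy": -21.6, "dz": 0, "wx": 0, "wy": 0, "wz": 0, "grip": 0.8}])

```text
clock: 31.3
eef_pos: [0.4583, 0.026, 0.1084]
tool_rot: [0.733, 0.68, 0.003, 0.003]
ft_force: [3.0, 2.2, 4.3]
grip_width: 0.0103
grasp_force: 61.8
```

>>> arm_command(increments=[{"dx": 0, "dy": -0.2, "dz": 0, "wx": 0, "wy": 0, "wz": 0, "grip": 0.8}, {"dx": 0, "dy": -0.4, "dz": 0, "wx": 0, "wy": 0, "wz": 0, "grip": 0.8}, {"dx": 0, "dy": -0.4, "dz": 0, "wx": 0, "wy": 0, "wz": 0, "grip": 0.8}])

```text
clock: 31.6
eef_pos: [0.4561, 0.0261, 0.1084]
tool_rot: [0.733, 0.68, 0.004, 0.003]
ft_force: [2.5, 2.1, 8.0]
grip_width: 0.0103
grasp_force: 62.2
```

>>> arm_command(increments=[{"dx": 0, "dy": -0.3, "dz": 0, "wx": 0, "wy": 0, "wz": 0, "grip": 0.8}, {"dx": 0, "dy": -0.3, "dz": 0, "wx": 0, "wy": 0, "wz": 0, "grip": 0.8}, {"dx": 0, "dy": -0.3, "dz": 0, "wx": 0, "wy": 0, "wz": 0, "grip": 0.8}])

```text
clock: 31.9
eef_pos: [0.4561, 0.0261, 0.1084]
tool_rot: [0.733, 0.68, 0.005, 0.005]
ft_force: [9.3, 0.6, 0.6]
grip_width: 0.0104
grasp_force: 61.3
```

>>> arm_command(increments=[{"dx": 0, "dy": 0.4, "dz": 0, "wx": 0, "wy": 0, "wz": 0, "grip": 3}, {"dx": 0, "dy": 0.4, "dz": 0, "wx": 0, "wy": 0, "wz": 0, "grip": 3}, {"dx": 0, "dy": 0.4, "dz": 0, "wx": 0, "wy": 0, "wz": 0, "grip": 3}, {"dx": 0, "dy": 0.4, "dz": 0, "wx": 0, "wy": 0, "wz": 0, "grip": 3}, {"dx": 0, "dy": 0.4, "dz": -3, "wx": 0, "wy": 0, "wz": 0, "grip": 3}, {"dx": 0, "dy": 0.4, "dz": -6, "wx": 0, "wy": 0, "wz": 0, "grip": 0}, {"dx": 0, "dy": 0.4, "dz": -6, "wx": 0, "wy": 0, "wz": 0, "grip": 0}, {"dx": 0, "dy": 0.4, "dz": -6, "wx": 0, "wy": 0, "wz": 0, "grip": 0}])

```text
clock: 32.7
eef_pos: [0.4535, 0.0255, 0.1661]
tool_rot: [0.733, 0.68, 0.001, 0.002]
ft_force: [-0.3, -0.6, -0.5]
grip_width: 0.0
grasp_force: 0.0
```

Run:
```python
from h import *
p=C-.128*ex-.045*ey; print(p)
im,d=snap('top','top6'); im2,d2=snap('side','side6')
go(p[0],p[1],.115,-.0763)
g=im2[150:280,210:300][:,:,::-1]; t=im[180:280,200:330][:,:,::-1]
cv2.imwrite('pics/c6.png',np.hstack([cv2.resize(t,(455,350)),cv2.resize(g,(242,350))]))
```

```text
[ 0.4241422 -0.0198159]
d [-4.72 -2.47  4.98] w [-0.     0.002  0.   ] q6 1.7 pos [0.4523 0.0255 0.1647] t 32.8 F [ 0.3  0.2 -0.1] g 0.0001 0.0
```

View pics/c6.png

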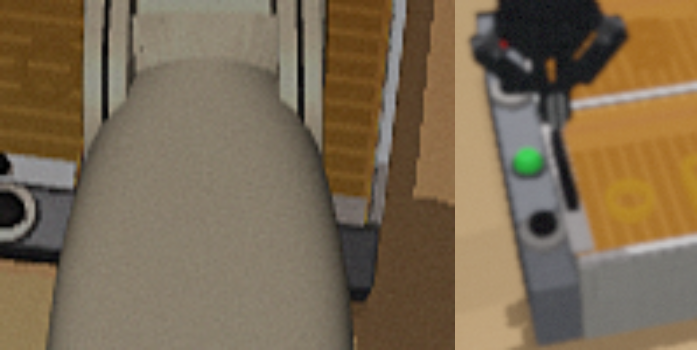

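The guard is hard against its shut stop (about 9 N, no motion). The knuckles splay along the closing direction, so I'll turn the gripper 90° to keep clear of the grip bar while pressing.

>>> arm_command(increments=[{"dx": -4.7, "dy": -2.7, "dz": 0, "wx": 0, "wy": 0, "wz": -1.571, "grip": 0}, {"dx": -4.7, "dy": -2.7, "dz": 0, "wx": 0, "wy": 0, "wz": -1.571, "grip": 0}, {"dx": -4.7, "dy": -2.7, "dz": 0, "wx": 0, "wy": 0, "wz": -1.571, "grip": 0}, {"dx": -4.7, "dy": -2.7, "dz": 0, "wx": 0, "wy": 0, "wz": -1.571, "grip": 0}, {"dx": -4.7, "dy": -2.7, "dz": 0, "wx": 0, "wy": 0, "wz": -1.571, "grip": 0}, {"dx": -4.7, "dy": -2.7, "dz": 0, "wx": 0, "wy": 0, "wz": -1.571, "grip": 0}, {"dx": -4.7, "dy": -2.7, "dz": 0, "wx": 0, "wy": 0, "wz": -1.571, "grip": 0}, {"dx": -4.7, "dy": -2.7, "dz": 0, "wx": 0, "wy": 0, "wz": -1.571, "grip": 0}, {"dx": -4.7, "dy": -2.7, "dz": 0, "wx": 0, "wy": 0, "wz": -1.571, "grip": 0}, {"dx": -4.7, "dy": -2.7, "dz": 0, "wx": 0, "wy": 0, "wz": -1.571, "grip": 0}])

```text
clock: 33.8
eef_pos: [0.4216, -0.0192, 0.1643]
tool_rot: [0.077, 0.997, -0.001, -0.001]
ft_force: [-0.2, -0.2, 0.1]
grip_width: 0.0
grasp_force: 0.0
```

>>> arm_command(increments=[{"dx": 0, "dy": 0, "dz": 0, "wx": 0, "wy": 0, "wz": -0.08, "grip": 0}, {"dx": 0, "dy": 0, "dz": 0, "wx": 0, "wy": 0, "wz": -0.08, "grip": 0}, {"dx": 0, "dy": 0, "dz": 0, "wx": 0, "wy": 0, "wz": -0.08, "grip": 0}])

```text
clock: 34.1
eef_pos: [0.4221, -0.0192, 0.1648]
tool_rot: [0.042, 0.999, -0.001, -0.0]
ft_force: [-0.2, 0.0, -0.4]
grip_width: 0.0001
grasp_force: 0.0
```

Run:
```python
from h import *
go(.422,-.0197,.105,-.0763+np.pi/2)
```

```text
d [ 0.   -0.04  5.98] w [-0.001 -0.    -0.007] q6 0.04 pos [ 0.4221 -0.0192  0.1648] t 34.1 F [-0.2  0.  -0.4] g 0.0001 0.0
```

>>> arm_command(increments=[{"dx": 0, "dy": 0, "dz": 3, "wx": 0, "wy": 0, "wz": 0, "grip": 0}, {"dx": 0, "dy": 0, "dz": 5.5, "wx": 0, "wy": 0, "wz": 0, "grip": 0}, {"dx": 0, "dy": 0, "dz": 6.2, "wx": 0, "wy": 0, "wz": 0, "grip": 0}, {"dx": 0, "dy": 0, "dz": 6.6, "wx": 0, "wy": 0, "wz": 0, "grip": 0}, {"dx": 0, "dy": 0, "dz": 6.9, "wx": 0, "wy": 0, "wz": 0, "grip": 0}, {"dx": 0, "dy": 0, "dz": 7.2, "wx": 0, "wy": 0, "wz": 0, "grip": 0}, {"dx": 0, "dy": 0, "dz": 7.2, "wx": 0, "wy": 0, "wz": 0, "grip": 0}, {"dx": 0, "dy": 0, "dz": 7.2, "wx": 0, "wy": 0, "wz": 0, "grip": 0}])

```text
clock: 34.9
eef_pos: [0.4229, -0.0193, 0.0959]
tool_rot: [0.041, 0.999, -0.001, 0.001]
ft_force: [-6.8, 0.5, 14.4]
grip_width: 0.0002
grasp_force: 7.4
```

Run:
```python
from h import *
im,d=snap('side','side7'); g=im[170:270,200:290][:,:,::-1]
cv2.imwrite('pics/c7.png',cv2.resize(g,None,fx=6,fy=6,interpolation=cv2.INTER_CUBIC))
print(monitor.get_obs()['ft_force'],monitor.get_obs()['ft_torque'],monitor.get_obs()['eef_pos'])
```

```text
[-7.33571292  0.90750863 14.21795284] [ 0.04931679  1.62290454 -0.04871304] [ 0.42293412 -0.01933804  0.0958788 ]
```

View pics/c7.png

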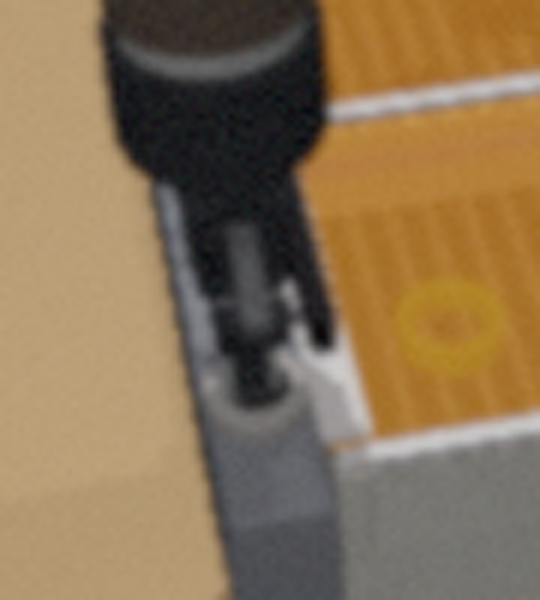

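>>> arm_command(increments=[{"dx": 0, "dy": 0, "dz": -0.25, "wx": 0, "wy": 0, "wz": 0, "grip": 0}, {"dx": 0, "dy": 0, "dz": -0.25, "wx": 0, "wy": 0, "wz": 0, "grip": 0}])

```text
clock: 35.15
eef_pos: [0.4236, -0.0194, 0.0976]
tool_rot: [0.041, 0.999, -0.001, 0.002]
ft_force: [-3.4, 0.4, 4.4]
grip_width: 0.0
grasp_force: 2.0
```

>>> arm_command(increments=[{"dx": 0, "dy": 0, "dz": -0.25, "wx": 0, "wy": 0, "wz": 0, "grip": 0}, {"dx": 0, "dy": 0, "dz": -0.25, "wx": 0, "wy": 0, "wz": 0, "grip": 0}])

```text
clock: 35.35
eef_pos: [0.4237, -0.0194, 0.0995]
tool_rot: [0.041, 0.999, -0.001, 0.002]
ft_force: [-1.8, -0.1, 2.4]
grip_width: 0.0002
grasp_force: 1.4
```

>>> arm_command(increments=[{"dx": 0, "dy": 0, "dz": -0.25, "wx": 0, "wy": 0, "wz": 0, "grip": 0}, {"dx": 0, "dy": 0, "dz": -0.25, "wx": 0, "wy": 0, "wz": 0, "grip": 0}])

```text
clock: 35.55
eef_pos: [0.4238, -0.0194, 0.1016]
tool_rot: [0.041, 0.999, -0.001, 0.002]
ft_force: [-0.5, -0.1, 0.9]
grip_width: 0.0001
grasp_force: 0.8
```

>>> arm_command(increments=[{"dx": 0, "dy": 0, "dz": -0.3, "wx": 0, "wy": 0, "wz": 0, "grip": 0}, {"dx": 0, "dy": 0, "dz": -0.3, "wx": 0, "wy": 0, "wz": 0, "grip": 0}])

```text
clock: 35.75
eef_pos: [0.4233, -0.0194, 0.1044]
tool_rot: [0.041, 0.999, -0.001, 0.001]
ft_force: [-0.1, -0.1, -0.1]
grip_width: 0.0001
grasp_force: 0.0
```

The force trace settles it: spring-like from z≈0.102 to 0.097, rising to about 5 N, then a hard stop at 14 N. The button was pressed fully and has sprung back. Retreating for a last check.

>>> arm_command(increments=[{"dx": 0, "dy": 0, "dz": -5, "wx": 0, "wy": 0, "wz": 0, "grip": 0}, {"dx": 0, "dy": 0, "dz": -10, "wx": 0, "wy": 0, "wz": 0, "grip": 0}, {"dx": 0, "dy": 0, "dz": -13, "wx": 0, "wy": 0, "wz": 0, "grip": 0}, {"dx": 8, "dy": 4, "dz": -13, "wx": 0, "wy": 0, "wz": 0, "grip": 0}, {"dx": 10, "dy": 20, "dz": -13, "wx": 0, "wy": 0, "wz": 0, "grip": 0}, {"dx": 10, "dy": 20, "dz": -13, "wx": 0, "wy": 0, "wz": 0, "grip": 0}, {"dx": 10, "dy": 24, "dz": -13, "wx": 0, "wy": 0, "wz": 0, "grip": 0}, {"dx": 10, "dy": 24, "dz": -13, "wx": 0, "wy": 0, "wz": 0, "grip": 0}, {"dx": 10, "dy": 24, "dz": -13, "wx": 0, "wy": 0, "wz": 0, "grip": 0}, {"dx": 10, "dy": 24, "dz": -13, "wx": 0, "wy": 0, "wz": 0, "grip": 0}])

```text
clock: 36.75
eef_pos: [0.342, 0.231, 0.2334]
tool_rot: [0.038, 0.999, -0.0, 0.001]
ft_force: [0.1, 0.2, -0.6]
grip_width: -0.0001
grasp_force: 0.0
```

Run:
```python
from h import *
im,d=snap('top','top8'); snap('side','side8')
g=im.max(2); mm=np.zeros_like(g); mm[215:275,225:320]=(g[215:275,225:320]<38)*255
nn,lab,st,ce=cv2.connectedComponentsWithStats(mm)
for i in range(1,nn):
    if st[i,4]>25: y,x=np.nonzero(lab==i); print(ce[i].round(1),st[i],np.round(np.median(world('top',d,x,y),0),4))
```

```text
[265.7 234.8] [247 230  39  10 209] [0.4544 0.0232 0.1221]
[283.8 249.9] [279 245  11  11  89] [ 0.4249 -0.0197  0.1021]
[263.5 259.3] [225 253  81  13 285] [0.4091 0.0275 0.031 ]
```

View pics/top8.png

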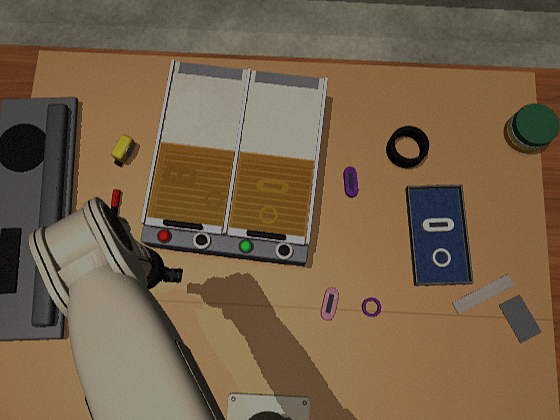

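The handle is back at its starting pixel (265.7,234.8), so the guard is shut. The lime parts show under it at (272,186) and (268,214), and the white parts lie in the tray. The look-alikes and bystanders haven't moved, and the arm is clear.

```bash
python3 -c "
from workcell import job
print(job.job_done())"
```

```text
the job is handed in; nothing more can be done
None
```

The job is handed in: the white cap and ring lie flat in the felt tray, the lime cap and ring lie flat in the green-lamp (right) bay, and its guard was slid fully shut before its start button was pressed; the red-lamp bay and the bystanders were left alone.

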